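# Pack the tested plug-in boards and their programmer into the carrying case

### The job

Pack the finished boards for the customer: lift the aluminium case's lid right open until it rests back on its stop, slide each green board with a white top bar straight up out of the black rack and stand it on the floor of the case in a free slot, one board to a slot, and lay the small black programmer box flat in the case's shallow tray. When everything is in, close the lid fully. Keep the boards upright all the time and leave the other things on the bench where they are.

Things in the scene. Friction and masses are not known exactly. Their poses are not given: they have to be found in the camera images.
- case: aluminium carrying case fixed to the bench, 120 (x) x 283 (y) x 120 mm high without lid, walls 5-6 mm, floor 6 mm. Origin: centre of its underside; x points to the hinge side (away from the robot), y along its length. It stands left or right, the rack on the other side. Inside: four board slots (points slot0..3), a 5 mm divider, and at the +y end a shallow tray (point tray)
- slot0 (a point): centre of the case's board slot 0, on the case floor (6 mm above the bench, 114 mm below the rim). A slot lies along the case's x axis, is 10 mm wide (in y) and takes a board's lower edge; it is formed by grey foam blocks 60 mm high at both ends, from 30 mm off the slot's centre to the walls; slots are 44 mm apart
- slot1 (a point): centre of the case's board slot 1, on the case floor (6 mm above the bench, 114 mm below the rim). A slot lies along the case's x axis, is 10 mm wide (in y) and takes a board's lower edge; it is formed by grey foam blocks 60 mm high at both ends, from 30 mm off the slot's centre to the walls; slots are 44 mm apart
- slot2 (a point): centre of the case's board slot 2, on the case floor (6 mm above the bench, 114 mm below the rim). A slot lies along the case's x axis, is 10 mm wide (in y) and takes a board's lower edge; it is formed by grey foam blocks 60 mm high at both ends, from 30 mm off the slot's centre to the walls; slots are 44 mm apart
- slot3 (a point): centre of the case's board slot 3, on the case floor (6 mm above the bench, 114 mm below the rim). A slot lies along the case's x axis, is 10 mm wide (in y) and takes a board's lower edge; it is formed by grey foam blocks 60 mm high at both ends, from 30 mm off the slot's centre to the walls; slots are 44 mm apart
- tray (a point): centre of the shallow tray's floor in the case: 85 mm above the bench, 35 mm below the rim; tray 110 (case x) x 90 (case y) mm inside
- lid (a joint): the case lid's hinge along the case's far top edge, rad: 0 shut, 1.75 fully open (resting back on its stop, a little past upright). The lid (120 x 283 x 8 mm) weighs 0.35 kg; let go below about 1.5 it sinks shut by itself, slowed by a damper (about 3 s); beyond about 1.65 it falls back on its stop
- lid_hinge (a point): point on the lid's hinge line, at its middle: 60 mm from the case's centre along the case's +x, 120 mm above the bench
- lid_tab (a point): grip point of the lid's black pull tab, 144 mm from the hinge line, 6 mm above the lid's underside. The tab is 40 mm wide (case's y), 12 mm thick, and juts 36 mm in the lid's plane from the middle of its front edge (this point is 24 mm out). Pinch it across its 40 mm width from above at any lid angle; it turns between the fingers as the lid swings
- rack: black slotted rack fixed to the bench, 130 (x) x 200 (y) x 71 mm high, with yellow stripes. Four upright slots along its x axis at y = -69, -23, 23 and 69 mm, 7 mm wide, 65 mm deep, floor 6 mm above the bench. Origin: centre of its underside; z up
- board0: plug-in circuit board 0, standing on edge in a rack slot (may be absent): green board 90 (x) x 4 (y) x 80 mm high with a white grip bar 90 x 10 (y, the thickness) x 26 mm high on its top edge; 105 mm high in all, about 90 g. Origin: middle of its lower edge; x along the board, y through its thickness, z up towards the grip bar. The same either way round.
- board1: plug-in circuit board 1, standing on edge in a rack slot (may be absent): green board 90 (x) x 4 (y) x 80 mm high with a white grip bar 90 x 10 (y, the thickness) x 26 mm high on its top edge; 105 mm high in all, about 90 g. Origin: middle of its lower edge; x along the board, y through its thickness, z up towards the grip bar. The same either way round.
- board2: plug-in circuit board 2, standing on edge in a rack slot (may be absent): green board 90 (x) x 4 (y) x 80 mm high with a white grip bar 90 x 10 (y, the thickness) x 26 mm high on its top edge; 105 mm high in all, about 90 g. Origin: middle of its lower edge; x along the board, y through its thickness, z up towards the grip bar. The same either way round.
- board3: plug-in circuit board 3, standing on edge in a rack slot (may be absent): green board 90 (x) x 4 (y) x 80 mm high with a white grip bar 90 x 10 (y, the thickness) x 26 mm high on its top edge; 105 mm high in all, about 90 g. Origin: middle of its lower edge; x along the board, y through its thickness, z up towards the grip bar. The same either way round.
- programmer: black programmer box with a white panel on top, lying on the bench, 66 (x) x 42 (y) x 28 mm high, about 120 g. Origin: centre of its underside; z up
- scrap_board0: bystander: bare green board lying flat, 100 x 75 x 6 mm; leave alone
- scrap_board1: bystander: bare green board lying flat, 100 x 75 x 6 mm; leave alone
- screwdriver: bystander: screwdriver, 180 mm, lying on the bench; leave alone
- flux_bottle: bystander: small bottle, 36 mm across, 70 mm high, standing between case and rack; leave alone
- tape_roll: bystander: orange ring (tape roll), 90 mm across, 20 mm high; leave alone
- multimeter: bystander: yellow multimeter, 150 x 75 x 35 mm, lying on the bench; leave alone
Things that resemble listed ones, but are neither listed nor needed, are in the scene too. Leave any blue or yellow look-alike of the board0 alone.

How it is judged:
By the outcome, as a careful person would: the job done as asked, in the order asked, and still so for the second after the job is handed in, with the robot touching nothing.
Of board0, board1, board2, board3 only 2 to 4 are there at a start; the rules pass over those that are not, and their reading is None.
At some moment in a run one of programmer may be knocked a few centimetres aside while the robot is not near it.
It also fails if it takes over 210 s, if anything falls off the work surface, if the arm or the gripper's body presses on something with over 40 N, if the wrist force passes 120 N, or if a joint passes its speed limit or range.

### The arm

A 7-joint arm with a two-finger parallel gripper is mounted at the origin on the work surface. World frame = base frame: x ahead of the robot, y to its left, z up, the work surface at z = 0. Lengths are in m, angles in rad, forces in N, time in s.
With the tool pointing down it reaches from about 0.4 to 0.85 m from the base axis. Payload 4.5 kg.
Tool frame: the origin (TCP) lies between the finger pads; the fingertips stand r.tip_reach ahead of it and the grasp point (between the pads) lies 3 mm ahead of it (r.tip_reach is the distance from the TCP to the fingertips, in m); z points along the fingers, y is the line along which they close (so a half turn about z gives the same grasp; the last joint's range is limited). The gripper opens to 88 mm and grips with 3 to 60 N. Pads are 18 mm wide; open, the fingers measure 123 mm over their backs; the gripper's body (75 mm by 187 mm) begins 45 mm behind the grasp point.
Start: joints at [1.367, 0.689, -0.195, 1.565, 0.157, 0.902, -0.215], TCP at [0.147, -0.607, 0.261] pointing down, gripper open.
Joint ranges: [-3.01, 3.01], [-0.46, 2.08], [-1.47, 1.51], [0.13, 2.56], [-1, 4.14], [0.04, 2.09], [-2.66, 2.66]. Speed limits (rad/s): [2.57, 2.57, 3.14, 3.14, 3.14, 3.14, 3.14].

### API

Orientations are given as a unit quaternion [x, y, z, w].
In Python, from plant import r gives the robot as it stands.
- The arm moves only by the tool step_arm, never from a script. Its argument "motion" is a list of rows, each an object with "dp": the shift along the tool's x, y, z in mm, a list of three; "twist": the turn, a rotation vector about the tool's x, y, z in rad, a list of three; "hand": the opening, from -1 (shut) to 1 (fully open). In form: [{"dp": [dx, dy, dz], "twist": [rx, ry, rz], "hand": hand}, ...]. A call has 1 to 5 rows; each row is the pose to reach, as a shift and turn from the pose commanded when the call began, along the tool's axes at that moment; what a row does not reach only later rows make up. A row lasts 1/8 s, in which the tool goes at most 62.5 mm and 10.7 degrees, less where a joint would pass 70% of its speed; a pose out of reach is approached as far as the arm can. A call with a gripper value outside its range is refused whole. The fingers move at their own pace and stop on an object; "force" is the grip in N (left out, the last holds). Time passes only in rows, so rows that repeat a pose let the fingers close. It gives the time, the measured TCP pose, the force, the opening and the grip force at its end, in the units of the state.
- r.get_state(): the state, without advancing time (a new reading comes with each control period).
- r.snapshot(name): name is "side" or "top"; returns a dict with "pixels" (480x640x3 uint8, red, green, blue), "depth" (480x640 float32, m along the optical axis (not along the pixel's ray), 0 where there is no reading), "fx", "fy", "cx", "cy" (pixels), "xyz" and "orientation" of the camera in the world. Camera axes: x right, y down, z forward; pixel columns grow to the right and rows downward; lengths in m; the calibration is good to about 2 mm. A picture is of the moment at which its call begins.
- r.finish_job(): hands the job in; it is judged then, once.
Trained networks look in the newest picture that a camera, given by its name, has taken for a name from the list of things; names that differ only in an ending like _2 or _b are one class to them, and where a whole thing is asked for, a point or a joint stands for the part that bears it (a point fixed in the world has none). Each returns a list of dicts, best first, with "score" (0 to 1); they miss things now and then, are a little off and sometimes report something else, mostly with a low value. They report only what shows in the picture. A call takes as long as a camera call. They do not tell look-alikes from the thing itself.
- r.search_frame(camera, thing): "at" ([x, y, z] in m, in the coordinates of the camera as it stood for that picture, good to about 4 mm: the middle of the surface that is visible of it).
The state is a dict: "clock": time; "q": joint angles; "qd": joint speeds; "joint_torque": joint torques, N m; "tool_pos": TCP position; "eef_rot": TCP orientation; "contact_force": force on the tool from outside, world axes, zero at the start; "moment": the same for the moment, N m; "opening": opening from 0.0 (shut) to 1.0 (fully open); "finger_force": force on a finger pad.
Only numpy, scipy, OpenCV 4.12 (cv2) and the standard library are available. Lean on these libraries where they do the work, as an engineer would, in place of code of your own. Each camera call takes 0.05 s, during which the arm holds its last target. There are 200 camera calls.

## Working session

There is one attempt and no reset: what is moved stays moved. The work goes in short steps, Python scripts to look and compute and a tool call to move; the robot and the scene stay as the last step left them, time stands still between calls to the robot, and variables do not carry over. Pictures are saved under pics/ and viewed, at most 14 in all, crops included, and the job is handed in when it is done.

Besides the shell and the picture viewer there is one more tool, called as a command line: name --argument value ..., lists and objects as JSON in quotes. step_arm: Moves the arm, as the interface text tells. Its arguments: {"type":"object","properties":{"motion":{"type":"array"},"force":{"type":"number"}},"required":["motion"]}

```bash
mkdir -p pics; ls; cat > h.py <<'E'
import numpy as np, cv2
from scipy.spatial.transform import Rotation as R
from plant import r
def snap(cam,name=None):
    s=r.snapshot(cam)
    if name: cv2.imwrite(f'pics/{name}.png',cv2.cvtColor(s['pixels'],cv2.COLOR_RGB2BGR))
    return s
def rot(s):
    o=np.array(s['orientation'],float)
    return R.from_quat(o).as_matrix() if o.size==4 else o
def cloud(s):
    v,u=np.mgrid[0:480,0:640]; d=s['depth']
    c=np.stack([(u-s['cx'])/s['fx']*d,(v-s['cy'])/s['fy']*d,d],-1)
    return c@rot(s).T+np.array(s['xyz'])
def w(s,p): return rot(s)@np.array(p)+np.array(s['xyz'])
def pose():
    s=r.get_state(); p=np.array(s['tool_pos']); q=R.from_quat(s['eef_rot']); return s,p,q
E
python3 - <<'E'
from h import *
for c in ('top','side'):
    s=snap(c,c+'0'); np.savez(c+'0.npz',**s)
    print(c,s['xyz'],s['orientation'],s['fx'])
    for t in ['case','rack','board0','programmer','lid_tab','flux_bottle','lid','tape_roll','multimeter','screwdriver','scrap_board0']:
        print(t,[(np.round(w(s,d['at']),3).tolist(),round(d['score'],2)) for d in r.search_frame(c,t)][:6])
s,p,q=pose(); print(s['clock'],p,q.as_matrix().round(3),r.tip_reach,s['opening'])
E
```

```text
pics
top [ 0.41888713 -0.01277072  1.17485069] [ 0.70872011 -0.70388076  0.03345667 -0.03388704] 444.50201994947474
case [([0.55, 0.218, 0.131], 0.96)]
rack [([0.583, -0.2, 0.071], 0.72)]
board0 [([0.581, -0.238, 0.099], 0.93), ([0.577, -0.188, 0.108], 0.81), ([0.581, -0.279, 0.096], 0.76), ([0.455, -0.354, 0.091], 0.75), ([0.527, -0.036, 0.106], 0.62), ([0.239, -0.357, 0.069], 0.6)]
programmer [([0.548, 0.215, 0.131], 0.48), ([0.577, -0.142, 0.11], 0.4), ([0.579, -0.199, 0.074], 0.19)]
lid_tab [([0.55, 0.224, 0.13], 0.77)]
flux_bottle [([0.648, -0.007, 0.051], 0.64)]
lid [([0.549, 0.223, 0.132], 0.87)]
tape_roll [([0.377, -0.229, 0.02], 0.84), ([0.747, 0.032, 0.036], 0.49)]
multimeter [([0.751, 0.031, 0.037], 0.6)]
screwdriver [([0.405, 0.201, 0.024], 0.73), ([0.553, 0.218, 0.129], 0.32)]
scrap_board0 [([0.765, 0.221, 0.008], 0.67), ([0.75, -0.166, 0.006], 0.63)]
side [1.10753149 0.58646508 0.69103671] [ 0.3384783   0.81524139 -0.43491683 -0.17793615] 477.7308266315122
case [([0.595, 0.251, 0.125], 0.62)]
rack []
board0 [([0.571, -0.145, 0.071], 0.96), ([0.592, -0.277, 0.101], 0.91), ([0.528, -0.036, 0.064], 0.85), ([0.589, -0.234, 0.1], 0.64), ([0.247, -0.358, 0.058], 0.61), ([0.448, -0.348, 0.064], 0.59)]
programmer [([0.588, -0.277, 0.1], 0.61), ([0.603, 0.25, 0.118], 0.56)]
lid_tab [([0.56, 0.239, 0.128], 0.87)]
flux_bottle [([0.654, -0.001, 0.038], 0.9), ([0.591, -0.276, 0.101], 0.71)]
lid [([0.556, 0.236, 0.129], 0.74)]
tape_roll [([0.38, -0.214, 0.018], 0.57)]
multimeter [([0.77, 0.048, 0.036], 0.86)]
screwdriver [([0.337, 0.213, 0.02], 0.48), ([0.754, -0.165, 0.006], 0.28)]
scrap_board0 [([0.755, -0.166, 0.007], 0.87), ([0.768, 0.227, 0.006], 0.74)]
1.2 [ 0.14725468 -0.60742225  0.26073794] [[ 0.972  0.236  0.   ]
 [ 0.236 -0.972 -0.   ]
 [ 0.     0.    -1.   ]] 0.022 1.0001385866021602
```

View pics/top0.png

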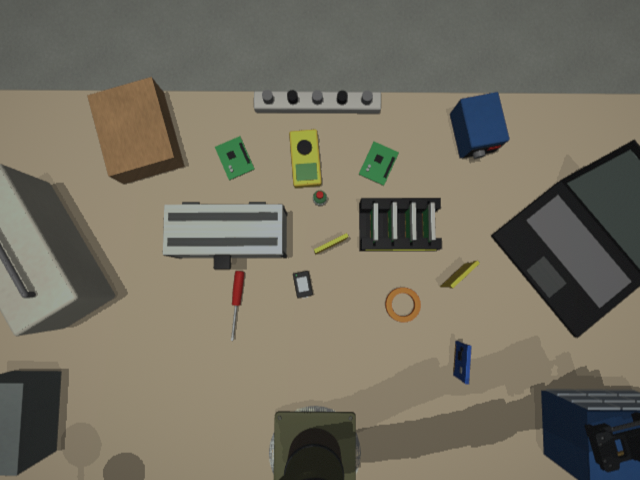

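View pics/side0.png

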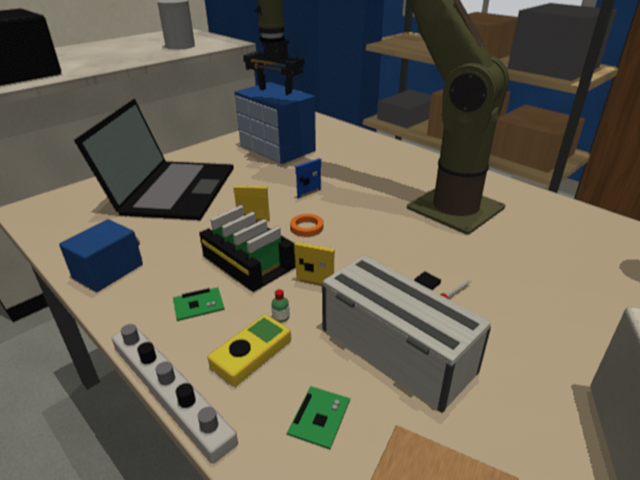

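The top view shows the closed case at (225,230) with its tab at (222,262), and the rack at (400,225) with white-barred boards at columns 376, 395, 412 and 432. The programmer is at (303,284). The look-alikes are yellow boards at (331,243) and (463,273) and a blue one at (462,362). Next I'll measure these and check the rack in one crop.

```bash
cat > m.py <<'E'
from h import *
s=dict(np.load('top0.npz')); P=cloud(s); rgb=s['pixels'].astype(int)
def rect(mask,n):
    pts=P[mask][:,:2]; c,sz,a=cv2.minAreaRect((pts*1000).astype(np.float32))
    bp=cv2.boxPoints((c,sz,a)); e=[bp[1]-bp[0],bp[2]-bp[1]]; e=max(e,key=np.linalg.norm)
    print(n,mask.sum(),'c',np.round(c,1),'sz',np.round(sz,1),'longaxis deg',round(np.degrees(np.arctan2(e[1],e[0]))%180,2),'z',np.median(P[mask][:,2]).round(4))
def box(x0,x1,y0,y1):
    m=np.zeros((480,640),bool); m[y0:y1,x0:x1]=1; return m
Z=P[...,2]
def big(m):
    n,l,st,_=cv2.connectedComponentsWithStats(m.astype(np.uint8)); return l==1+np.argmax(st[1:,4])
rect(big(box(150,300,195,275)&(Z>.118)&(Z<.14)),'lid+tab')
rect(big(box(150,300,195,258)&(Z>.118)&(Z<.14)),'lid')
rect(big(box(205,240,259,275)&(Z>.1)&(Z<.14)),'tab')
rect(big(box(350,450,190,258)&(Z>.06)&(Z<.08)),'rack')
rect(box(350,450,190,258)&(Z>.06)&(Z<.08),'rackall')
white=(rgb.min(-1)>120)&((rgb.max(-1)-rgb.min(-1))<40)
m=box(350,450,190,258)&(Z>.085)&(Z<.13)
n,l,st,ce=cv2.connectedComponentsWithStats(m.astype(np.uint8))
for i in range(1,n):
    if st[i,4]>30: print(st[i],rgb[l==i].mean(0).round()); rect((l==i),'bar'); rect((l==i)&(Z>.1),'bartop')
rect(big(box(285,320,265,305)&(Z>.02)&(Z<.045)),'prog')
print(P[284,303])
E
python3 m.py
python3 - <<'E'
import cv2
a=cv2.imread('pics/top0.png')[190:305,285:485]; cv2.imwrite('pics/crop1.png',cv2.resize(a,None,fx=4,fy=4,interpolation=cv2.INTER_CUBIC))
E
```

```text
lid+tab 6305 c [541.5 220.4] sz [161.9 285.6] longaxis deg 90.45 z 0.1294
lid 6102 c [555.5 220.5] sz [133.7 285.6] longaxis deg 90.45 z 0.1293
tab 186 c [472.5 219.2] sz [23.8 39.3] longaxis deg 90.31 z 0.1328
rack 1714 c [ 580.  -213.1] sz [131.4 199.9] longaxis deg 90.39 z 0.0714
rackall 1719 c [ 580.  -213.1] sz [131.4 199.9] longaxis deg 90.39 z 0.0714
[391 203   6  38 205] [131. 134. 128.]
bar 205 c [ 580.9 -189.6] sz [89.3  9.9] longaxis deg 0.01 z 0.1106
bartop 176 c [ 580.7 -189.7] sz [89.   9.8] longaxis deg 0.01 z 0.1112
[410 203   7  38 229] [125. 127. 121.]
bar 229 c [ 580.1 -236.5] sz [89.9 11.2] longaxis deg 0.57 z 0.1103
bartop 191 c [ 580.1 -236.5] sz [89.9 11.2] longaxis deg 0.57 z 0.1108
[428 203   8  38 243] [123. 123. 118.]
bar 243 c [ 580.5 -282.4] sz [89.7 11.2] longaxis deg 0.96 z 0.1099
bartop 195 c [ 580.5 -282.4] sz [89.7 11.2] longaxis deg 0.97 z 0.111
[373 204   5  38 188] [141. 145. 139.]
bar 188 c [ 578.2 -143.9] sz [ 9.5 89.5] longaxis deg 179.89 z 0.1113
bartop 168 c [ 578.2 -143.9] sz [ 9.5 89.5] longaxis deg 179.89 z 0.1115
prog 416 c [426.6  34. ] sz [66.7 42. ] longaxis deg 10.91 z 0.0289
[0.42775422 0.03237479 0.02857326]
```

View pics/crop1.png

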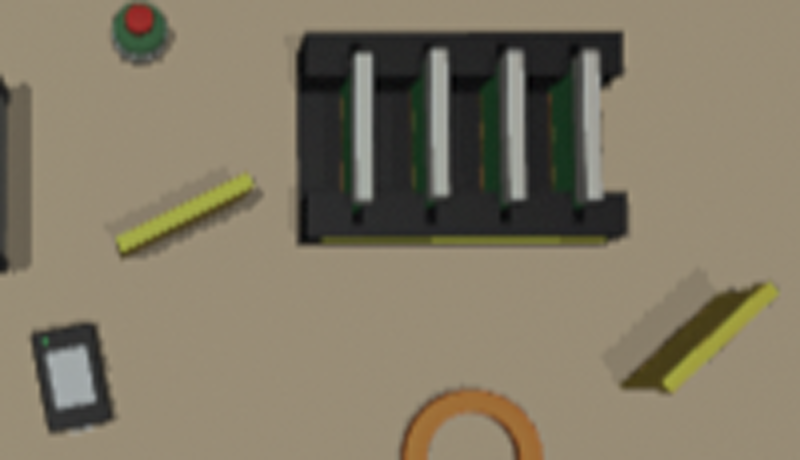

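All four rack items are green boards with white bars, at crop columns 362, 440, 515 and 592, and they match the description. The yellow boards outside the rack (185,215) and (720,340) are decoys. Measurements agree with the given sizes: rack 131x200 mm, bars 90x10 mm at z 0.111. Moving towards the lid tab.

step_arm --motion '[{"dp": [60,-38,0],"twist": [0,0,0.117],"hand": 1},{"dp": [110,-70,0],"twist": [0,0,0.234],"hand": 1},{"dp": [160,-100,0],"twist": [0,0,0.234],"hand": 1},{"dp": [210,-130,0],"twist": [0,0,0.234],"hand": 1},{"dp": [260,-160,0],"twist": [0,0,0.234],"hand": 1}]' --force 20

```text
clock: 1.82
tool_pos: [0.3637, -0.3892, 0.261]
eef_rot: [1.0, 0.002, 0.0, 0.0]
contact_force: [0.0, -0.5, -0.5]
opening: 1.0
finger_force: 0.0
```

step_arm --motion '[{"dp": [11,-60,0],"twist": [0,0,0],"hand": 1},{"dp": [22,-120,0],"twist": [0,0,0],"hand": 1},{"dp": [33,-180,0],"twist": [0,0,0],"hand": 1},{"dp": [44,-240,0],"twist": [0,0,0],"hand": 1},{"dp": [55,-300,0],"twist": [0,0,0],"hand": 1}]'

```text
clock: 2.45
tool_pos: [0.4166, -0.0886, 0.261]
eef_rot: [1.0, 0.002, 0.001, 0.0]
contact_force: [0.8, 0.4, -1.2]
opening: 1.0
finger_force: 0.0
```

step_arm --motion '[{"dp": [11,-60,0],"twist": [0,0,0],"hand": 1},{"dp": [22,-120,0],"twist": [0,0,0],"hand": 1},{"dp": [33,-180,0],"twist": [0,0,0],"hand": 1},{"dp": [44,-240,0],"twist": [0,0,0],"hand": 1},{"dp": [55,-300,0],"twist": [0,0,0],"hand": 1}]'

```text
clock: 3.08
tool_pos: [0.4702, 0.2118, 0.2609]
eef_rot: [1.0, 0.002, 0.0, 0.0]
contact_force: [1.1, -0.7, 0.4]
opening: 0.997
finger_force: 0.0
```

step_arm --motion '[{"dp": [0,-9,20],"twist": [0,0,0],"hand": 1},{"dp": [0,-9,50],"twist": [0,0,0],"hand": 1},{"dp": [0,-9,80],"twist": [0,0,0],"hand": 1},{"dp": [0,-9,80],"twist": [0,0,0],"hand": 1},{"dp": [0,-9,80],"twist": [0,0,0],"hand": 1}]'

```text
clock: 3.7
tool_pos: [0.4705, 0.219, 0.1816]
eef_rot: [1.0, 0.002, 0.001, -0.0]
contact_force: [-0.4, 0.2, -0.8]
opening: 1.0
finger_force: 0.0
```

step_arm --motion '[{"dp": [2,-1,26],"twist": [0,0,0],"hand": 1},{"dp": [2,-1,52],"twist": [0,0,0],"hand": 1},{"dp": [2,-1,52],"twist": [0,0,0],"hand": 1},{"dp": [2,-1,52],"twist": [0,0,0],"hand": 0.2},{"dp": [2,-1,52],"twist": [0,0,0],"hand": -0.3}]'

```text
clock: 4.32
tool_pos: [0.4727, 0.2201, 0.13]
eef_rot: [1.0, 0.002, 0.001, -0.001]
contact_force: [1.0, -0.8, 1.2]
opening: 0.802
finger_force: 0.0
```

step_arm --motion '[{"dp": [0,0,0],"twist": [0,0,0],"hand": -0.5},{"dp": [0,0,0],"twist": [0,0,0],"hand": -0.5},{"dp": [0,0,0],"twist": [0,0,0],"hand": -0.5},{"dp": [0,0,0],"twist": [0,0,0],"hand": -0.5}]'

```text
clock: 4.82
tool_pos: [0.472, 0.2203, 0.1288]
eef_rot: [1.0, 0.002, 0.0, -0.0]
contact_force: [-0.3, 0.6, 1.8]
opening: 0.448
finger_force: 20.0
```

step_arm --motion '[{"dp": [1.3,0,-14.4],"twist": [0,0,0],"hand": -0.5},{"dp": [4.1,0,-28.5],"twist": [0,0,0],"hand": -0.5},{"dp": [8.2,0,-42.3],"twist": [0,0,0],"hand": -0.5},{"dp": [13.7,0,-55.6],"twist": [0,0,0],"hand": -0.5},{"dp": [20.5,0,-68.3],"twist": [0,0,0],"hand": -0.5}]'

```text
clock: 5.45
tool_pos: [0.4916, 0.2204, 0.1978]
eef_rot: [1.0, 0.002, -0.001, -0.0]
contact_force: [0.4, 3.1, -4.3]
opening: 0.452
finger_force: 20.0
```

step_arm --motion '[{"dp": [8,0,-12],"twist": [0,0,0],"hand": -0.5},{"dp": [17.2,0,-23.1],"twist": [0,0,0],"hand": -0.5},{"dp": [27.5,0,-33.2],"twist": [0,0,0],"hand": -0.5},{"dp": [38.7,0,-42.2],"twist": [0,0,0],"hand": -0.5},{"dp": [50.7,0,-50.1],"twist": [0,0,0],"hand": -0.5}]'

```text
clock: 6.08
tool_pos: [0.5416, 0.2209, 0.2476]
eef_rot: [1.0, 0.002, -0.002, -0.0]
contact_force: [0.1, 3.4, -5.8]
opening: 0.446
finger_force: 20.0
```

step_arm --motion '[{"dp": [12.8,0,-6.6],"twist": [0,0,0],"hand": -0.5},{"dp": [26.2,0,-12],"twist": [0,0,0],"hand": -0.5},{"dp": [40,0,-16],"twist": [0,0,0],"hand": -0.5},{"dp": [54.2,0,-18.5],"twist": [0,0,0],"hand": -0.5},{"dp": [68.5,0,-19.7],"twist": [0,0,0],"hand": -0.5}]'

```text
clock: 6.7
tool_pos: [0.6094, 0.2216, 0.2666]
eef_rot: [1.0, 0.003, -0.003, -0.001]
contact_force: [-2.6, 3.8, -5.8]
opening: 0.446
finger_force: 20.0
```

step_arm --motion '[{"dp": [7.2,0,0],"twist": [0,0,0],"hand": -0.5},{"dp": [14.4,0,0.3],"twist": [0,0,0],"hand": -0.5},{"dp": [21.5,0,1],"twist": [0,0,0],"hand": -0.5},{"dp": [28.7,0,2],"twist": [0,0,0],"hand": -0.5},{"dp": [32,0,2.6],"twist": [0,0,0],"hand": -0.5}]'

```text
clock: 7.32
tool_pos: [0.6394, 0.2219, 0.2639]
eef_rot: [1.0, 0.003, -0.005, -0.0]
contact_force: [-15.0, 3.0, 8.0]
opening: 0.451
finger_force: 20.0
```

step_arm --motion '[{"dp": [0,0,0],"twist": [0,0,0],"hand": -0.2},{"dp": [0,0,0],"twist": [0,0,0],"hand": 0.4},{"dp": [0,0,0],"twist": [0,0,0],"hand": 0.8},{"dp": [0,0,-30],"twist": [0,0,0],"hand": 1},{"dp": [0,0,-60],"twist": [0,0,0],"hand": 1}]'

```text
clock: 7.95
tool_pos: [0.6443, 0.2191, 0.3251]
eef_rot: [1.0, 0.001, 0.0, 0.001]
contact_force: [1.1, -0.2, 0.4]
opening: 0.884
finger_force: 0.0
```

step_arm --motion '[{"dp": [-20,50,0],"twist": [0,0,0],"hand": 1},{"dp": [-40,110,0],"twist": [0,0,0],"hand": 1},{"dp": [-50,170,0],"twist": [0,0,0],"hand": 1},{"dp": [-60,230,0],"twist": [0,0,0],"hand": 1},{"dp": [-60,290,0],"twist": [0,0,0],"hand": 1}]'

```text
clock: 8.57
tool_pos: [0.5843, -0.073, 0.3251]
eef_rot: [1.0, 0.001, 0.001, 0.001]
contact_force: [1.1, -0.5, 0.2]
opening: 1.0
finger_force: 0.0
```

```bash
python3 - <<'E'
from h import *
S={}
for c in ('top','side'):
    s=snap(c,c+'1'); np.savez(c+'1.npz',**s); S[c]=s
    for t in ['case','lid','lid_tab','lid_hinge','slot0','slot1','slot2','slot3','tray','programmer']:
        print(c,t,[(np.round(w(s,d['at']),3).tolist(),round(d['score'],2)) for d in r.search_frame(c,t)][:3])
s,p,q=pose(); print(s['clock'],p,s['contact_force'])
a=cv2.imread('pics/top1.png')[180:310,140:330]; b=cv2.imread('pics/side1.png')[190:420,300:520]
a=cv2.resize(a,(760,520),interpolation=cv2.INTER_CUBIC); cv2.imwrite('pics/crop2.png',a)
E
```

```text
top case [([0.592, 0.229, 0.085], 0.65)]
top lid [([0.632, 0.219, 0.197], 0.78)]
top lid_tab [([0.628, 0.221, 0.201], 0.63)]
top lid_hinge [([0.629, 0.22, 0.2], 0.96)]
top slot0 [([0.593, 0.229, 0.087], 0.97), ([0.406, 0.199, 0.021], 0.53)]
top slot1 [([0.593, 0.229, 0.087], 0.97), ([0.406, 0.199, 0.021], 0.53)]
top slot2 [([0.593, 0.229, 0.087], 0.97), ([0.406, 0.199, 0.021], 0.53)]
top slot3 [([0.593, 0.229, 0.087], 0.97), ([0.406, 0.199, 0.021], 0.53)]
top tray [([0.59, 0.233, 0.086], 0.69)]
top programmer [([0.427, 0.037, 0.029], 0.73)]
side case [([0.611, 0.26, 0.118], 0.64)]
side lid [([0.632, 0.246, 0.193], 0.83)]
side lid_tab [([0.636, 0.243, 0.189], 0.68)]
side lid_hinge [([0.633, 0.245, 0.187], 0.73)]
side slot0 [([0.618, 0.261, 0.113], 0.61), ([0.63, 0.24, 0.193], 0.19)]
side slot1 [([0.618, 0.261, 0.113], 0.61), ([0.63, 0.24, 0.193], 0.19)]
side slot2 [([0.618, 0.261, 0.113], 0.61), ([0.63, 0.24, 0.193], 0.19)]
side slot3 [([0.618, 0.261, 0.113], 0.61), ([0.63, 0.24, 0.193], 0.19)]
side tray [([0.617, 0.262, 0.119], 0.98)]
side programmer []
9.675 [ 0.58471972 -0.06987689  0.32421855] [ 0.86088371  0.57483866 -0.07521059]
```

View pics/crop2.png

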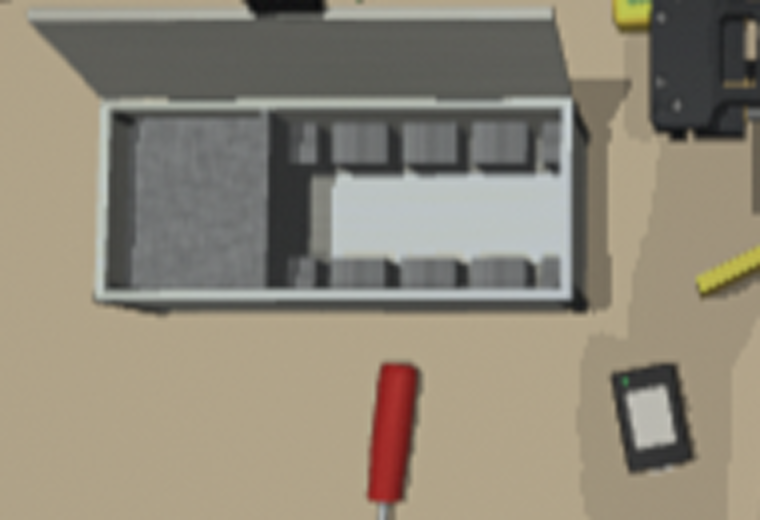

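The lid stands open, and the case interior shows four free slots, with foam gaps at crop columns 325, 395, 465 and 535, plus the tray at the left (columns 130-265). Measuring the foam, tray and lid angle from depth.

```bash
cat > m2.py <<'E'
from h import *
s=dict(np.load('top1.npz')); P=cloud(s)[180:270,140:330]; Z=P[...,2]; X=P[...,0]; Y=P[...,1]
def rng(m,n): print(n,m.sum(),'x',np.percentile(X[m],[0.5,99.5]).round(4),'y',np.percentile(Y[m],[.5,99.5]).round(4),'z',np.median(Z[m]).round(4))
rim=(Z>.116)&(Z<.126)&(X>.48)&(X<.625); rng(rim,'rim')
c,sz,a=cv2.minAreaRect((np.stack([X[rim],Y[rim]],-1)*1000).astype(np.float32)); print(c,sz,a)
f=(Z>.058)&(Z<.072)&(X>.49)&(X<.62)
n,l,st,_=cv2.connectedComponentsWithStats(f.astype(np.uint8))
for i in range(1,n):
    if st[i,4]>8: rng(l==i,'foam')
rng((Z>.08)&(Z<.09)&(X>.49)&(X<.62)&(Y>.2),'tray')
rng((Z>.003)&(Z<.011)&(X>.5)&(X<.61)&(Y<.26)&(Y>.08),'floor')
m=(X>.6)&(Z>.14)&(Y>.1)&(Y<.19)&(Z<.24)
k=np.polyfit(Z[m],X[m],1); print('lid slope',k,'angle',np.pi/2+np.arctan(k[0]))
E
python3 m2.py
```

```text
rim 1016 x [0.4957 0.6176] y [0.0794 0.3624] z 0.1206
(555.8421630859375, 220.4408721923828) (122.60936737060547, 285.4272766113281) 0.3571743071079254
foam 667 x [0.5057 0.6113] y [0.0931 0.2623] z 0.0662
foam 9 x [0.5095 0.5291] y [0.079  0.0795] z 0.0689
foam 111 x [0.5057 0.5239] y [0.1997 0.2321] z 0.0669
foam 112 x [0.5059 0.5242] y [0.1563 0.1897] z 0.0666
foam 110 x [0.5062 0.5245] y [0.1119 0.1448] z 0.0663
foam 38 x [0.5065 0.5245] y [0.0918 0.1023] z 0.067
foam 13 x [0.4961 0.4966] y [0.1088 0.1382] z 0.0687
tray 1463 x [0.5034 0.6103] y [0.2603 0.3572] z 0.0858
floor 1241 x [0.52   0.6043] y [0.0978 0.2593] z 0.0068
lid slope [0.20349973 0.5904267 ] angle 1.771554738487471
```

The lid angle reads about 1.75, so it is on its stop. The slot centres are at y = 0.107, 0.151, 0.195 and 0.239, and the case centre is x = 0.556. Next I'll take the first board at y = -0.144.

step_arm --motion '[{"dp": [-3,40,40],"twist": [0,0,-0.004],"hand": 0.3},{"dp": [-5,73,80],"twist": [0,0,-0.004],"hand": -0.32},{"dp": [-5,73,130],"twist": [0,0,-0.004],"hand": -0.32},{"dp": [-5,73,165],"twist": [0,0,-0.004],"hand": -0.32},{"dp": [-5,73,165],"twist": [0,0,-0.004],"hand": -0.32}]'

```text
clock: 10.3
tool_pos: [0.5782, -0.1425, 0.1569]
eef_rot: [1.0, 0.004, -0.003, -0.001]
contact_force: [-0.3, 0.5, 0.2]
opening: 0.457
finger_force: 0.0
```

step_arm --motion '[{"dp": [0,0,0],"twist": [0,0,0],"hand": -0.32}]'

```text
clock: 10.42
tool_pos: [0.581, -0.143, 0.1605]
eef_rot: [1.0, 0.004, 0.001, 0.0]
contact_force: [-0.1, 0.5, 0.8]
opening: 0.345
finger_force: 0.0
```

step_arm --motion '[{"dp": [0,1,20],"twist": [0,0,0],"hand": -0.32},{"dp": [0,1,40],"twist": [0,0,0],"hand": -0.32},{"dp": [0,1,56],"twist": [0,0,0],"hand": -0.32},{"dp": [0,1,58],"twist": [0,0,0],"hand": -0.32},{"dp": [0,1,58],"twist": [0,0,0],"hand": -0.8}]'

```text
clock: 11.05
tool_pos: [0.5806, -0.144, 0.102]
eef_rot: [1.0, 0.004, 0.001, 0.0]
contact_force: [-1.0, 0.5, 0.0]
opening: 0.255
finger_force: 0.0
```

step_arm --motion '[{"dp": [0,0,0],"twist": [0,0,0],"hand": -1},{"dp": [0,0,0],"twist": [0,0,0],"hand": -1},{"dp": [0,0,0],"twist": [0,0,0],"hand": -1}]' --force 25

```text
clock: 11.42
tool_pos: [0.5806, -0.1441, 0.102]
eef_rot: [1.0, 0.004, 0.001, 0.0]
contact_force: [-0.2, 0.3, 4.8]
opening: 0.109
finger_force: 25.0
```

step_arm --motion '[{"dp": [0,0,-15],"twist": [0,0,0],"hand": -1},{"dp": [0,0,-45],"twist": [0,0,0],"hand": -1},{"dp": [0,0,-90],"twist": [0,0,0],"hand": -1},{"dp": [0,0,-135],"twist": [0,0,0],"hand": -1},{"dp": [0,0,-158],"twist": [0,0,0],"hand": -1}]'

```text
clock: 12.05
tool_pos: [0.5807, -0.1439, 0.2625]
eef_rot: [1.0, 0.004, 0.002, 0.0]
contact_force: [0.1, -0.7, -1.0]
opening: 0.112
finger_force: 25.0
```

step_arm --motion '[{"dp": [-4,-40,0],"twist": [0,0,0],"hand": -1},{"dp": [-10,-90,0],"twist": [0,0,0],"hand": -1},{"dp": [-15,-140,0],"twist": [0,0,0],"hand": -1},{"dp": [-20,-190,0],"twist": [0,0,0],"hand": -1},{"dp": [-24,-240,0],"twist": [0,0,0],"hand": -1}]'

```text
clock: 12.68
tool_pos: [0.5535, 0.0976, 0.2599]
eef_rot: [1.0, 0.004, 0.0, -0.0]
contact_force: [0.4, 0.2, -0.4]
opening: 0.112
finger_force: 25.0
```

step_arm --motion '[{"dp": [0,-50,0],"twist": [0,0,0],"hand": -1},{"dp": [0,-100,0],"twist": [0,0,0],"hand": -1},{"dp": [0,-130,0],"twist": [0,0,0],"hand": -1},{"dp": [0,-141,0],"twist": [0,0,0],"hand": -1},{"dp": [0,-141,0],"twist": [0,0,0],"hand": -1}]'

```text
clock: 13.3
tool_pos: [0.5529, 0.2365, 0.2594]
eef_rot: [1.0, 0.004, -0.0, 0.0]
contact_force: [-0.4, 0.1, -0.4]
opening: 0.11
finger_force: 25.0
```

```bash
cat > chk.py <<'E'
from h import *
import sys
n=sys.argv[1]
s=snap('top','top'+n); np.savez('top%s.npz'%n,**s); P=cloud(s); t=snap('side','side'+n); Q=cloud(t); st,p,q=pose()
print(st['clock'],p.round(4),np.degrees(2*st['eef_rot'][1]),np.array(st['contact_force']).round(1))
for C,I,nm in ((P,s,'top'),(Q,t,'side')):
    rgb=I['pixels'].astype(int); white=(rgb.min(-1)>90)&(rgb.max(-1)-rgb.min(-1)<30)
    m=(C[...,2]>p[2]-.025)&(C[...,2]<p[2]+.03)&(abs(C[...,0]-p[0])<.06)&(abs(C[...,1]-p[1])<.02)&white
    if m.sum()>5: print(nm,m.sum(),'bar x',np.percentile(C[m][:,0],[1,99]).round(4),'y',np.percentile(C[m][:,1],[2,50,98]).round(4),'z',np.percentile(C[m][:,2],[2,50,98]).round(4))
    lo=(C[...,2]<p[2]-.025)&(C[...,2]>p[2]-.11)&(abs(C[...,0]-p[0])<.06)&(abs(C[...,1]-p[1])<.03)&(rgb[...,1]>rgb[...,0]+15)
    if lo.sum()>5: print(nm,'green',lo.sum(),'x',np.percentile(C[lo][:,0],[2,98]).round(4),'y',np.percentile(C[lo][:,1],[2,50,98]).round(4),'z',np.percentile(C[lo][:,2],[2,98]).round(4))
E
python3 chk.py 2; python3 - <<'E'
import cv2,numpy as np
a=cv2.imread('pics/top2.png')[170:290,140:300]; b=cv2.imread('pics/side2.png')[120:420,250:530]
cv2.imwrite('pics/crop3.png',np.hstack([cv2.resize(a,(400,300)),cv2.resize(b,(400,300))]))
E
```

```text
13.4 [0.5534 0.2346 0.2593] 0.29868342433903167 [ 0.2 -0.2 -1.4]
top 41 bar x [0.5058 0.5245] y [0.2325 0.2367 0.2403] z [0.2474 0.269  0.2718]
top green 69 x [0.506  0.5321] y [0.2324 0.234  0.2349] z [0.1719 0.2326]
side 103 bar x [0.5066 0.5954] y [0.2324 0.2382 0.2418] z [0.2446 0.2677 0.2696]
side green 718 x [0.5082 0.5947] y [0.2359 0.2375 0.2387] z [0.1725 0.2321]
```

View pics/crop3.png

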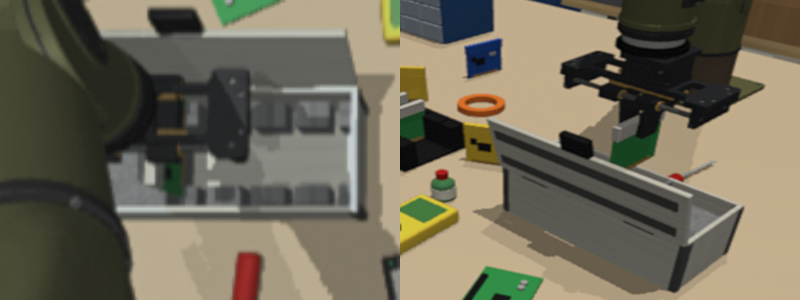

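The board is upright in the gripper above slot 3 (crop 160,175), clear of the lid. Lowering it in stages and watching the force.

step_arm --motion '[{"dp": [4,-0.5,30],"twist": [0,0,0],"hand": -1},{"dp": [4,-0.5,60],"twist": [0,0,0],"hand": -1},{"dp": [4,-0.5,80],"twist": [0,0,0],"hand": -1},{"dp": [4,-0.5,95],"twist": [0,0,0],"hand": -1},{"dp": [4,-0.5,110],"twist": [0,0,0],"hand": -1}]'

```text
clock: 14.02
tool_pos: [0.5601, 0.2383, 0.1534]
eef_rot: [1.0, 0.003, 0.004, -0.002]
contact_force: [-5.8, -0.7, 44.6]
opening: 0.107
finger_force: 26.4
```

Contact at 45 N with the board's lower edge near the foam top, so I'm raising it and looking again.

step_arm --motion '[{"dp": [0,0,-15],"twist": [0,0,0],"hand": -1},{"dp": [0,0,-35],"twist": [0,0,0],"hand": -1},{"dp": [0,0,-60],"twist": [0,0,0],"hand": -1},{"dp": [0,0,-110],"twist": [0,0,0],"hand": -1},{"dp": [0,0,-110],"twist": [0,0,0],"hand": -1}]'

```text
clock: 14.65
tool_pos: [0.5597, 0.2376, 0.2635]
eef_rot: [1.0, 0.003, 0.004, -0.002]
contact_force: [0.9, -1.0, -1.3]
opening: 0.107
finger_force: 25.0
```

```bash
python3 chk.py 3; python3 - <<'E'
from h import *
import cv2,numpy as np
a=cv2.imread('pics/top3.png')[180:280,140:300]; b=cv2.imread('pics/side3.png')[170:320,380:530]
cv2.imwrite('pics/crop4.png',np.hstack([cv2.resize(a,(400,400)),cv2.resize(b,(400,400))]))
s=dict(np.load('top1.npz')); P=cloud(s)[180:270,140:330]; Z=P[...,2]; X=P[...,0]; Y=P[...,1]
for x in (.512,.520,.56,.605):
    m=abs(X-x)<.0015
    m&=(Y>.225)&(Y<.3); o=np.argsort(Y[m]); print(x,[(round(a*1e3),round(b*1e3)) for a,b in zip(Y[m][o],Z[m][o])])
E
```

```text
14.75 [0.5571 0.2368 0.2596] 0.39670891391487184 [-0.  -0.2 -1.9]
top 63 bar x [0.5103 0.5372] y [0.2334 0.2381 0.2425] z [0.2664 0.2818 0.2845]
top green 74 x [0.5109 0.539 ] y [0.2334 0.2346 0.2357] z [0.1797 0.2325]
side 82 bar x [0.5099 0.5986] y [0.235  0.2396 0.2436] z [0.2574 0.2784 0.28  ]
side green 639 x [0.5109 0.5973] y [0.2373 0.239  0.2403] z [0.1821 0.2328]
0.512 [(227, 68), (227, 67), (229, 67), (230, 65), (232, 68), (244, 25), (244, 37), (244, 70), (244, 57), (244, 34), (245, 65), (245, 43), (247, 66), (247, 66), (249, 69), (249, 67), (252, 68), (252, 66), (254, 68), (255, 66), (257, 67), (257, 66), (259, 68), (261, 101), (261, 119), (261, 89), (262, 69), (262, 78), (262, 107), (262, 117), (263, 121), (264, 116), (265, 122), (277, 84), (279, 87), (282, 86), (285, 84), (286, 89), (289, 86), (292, 85), (295, 84), (296, 89), (297, 86), (300, 83)]
0.52 [(225, 64), (227, 67), (229, 69), (232, 69), (232, 65), (243, 27), (244, 47), (244, 36), (244, 35), (245, 55), (246, 63), (247, 69), (250, 64), (253, 64), (255, 67), (258, 63), (260, 65), (260, 85), (261, 112), (261, 101),
[... 522 characters left out ...]
, (262, 94), (262, 20), (262, 102), (262, 112), (262, 83), (262, 51), (262, 81), (263, 119), (263, 28), (263, 117), (264, 121), (277, 84), (278, 88), (279, 85), (281, 86), (283, 88), (284, 85), (286, 85), (287, 89), (291, 84), (293, 88), (295, 88), (298, 86)]
0.605 [(225, 63), (227, 66), (231, 69), (234, 69), (245, 44), (245, 32), (245, 66), (245, 52), (247, 69), (248, 65), (249, 70), (249, 68), (251, 70), (252, 67), (258, 62), (260, 65), (261, 84), (261, 102), (262, 70), (262, 68), (262, 97), (263, 114), (263, 84), (263, 103), (264, 119), (267, 118), (277, 87), (278, 83), (279, 91), (280, 84), (282, 87), (285, 85), (287, 86), (288, 83), (290, 85), (292, 89), (294, 89), (297, 88), (300, 85)]
```

View pics/crop4.png

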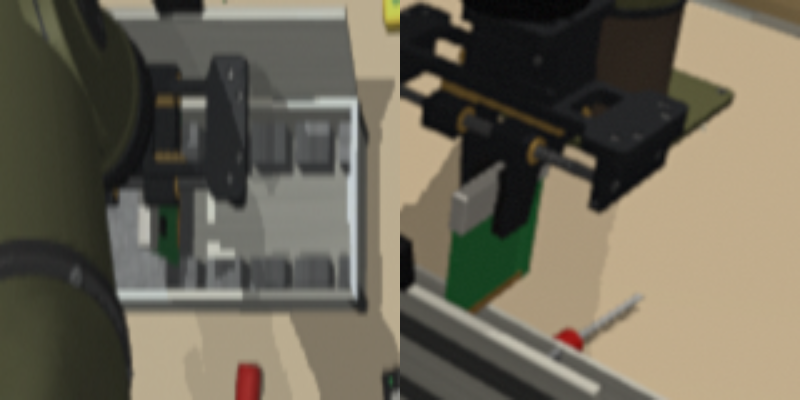

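The board slid up about 12 mm in the grip and is still upright. It had caught the right-hand foam edge (y 0.2345). Re-aligning with +1 mm in y and a small yaw, then descending slowly.

step_arm --motion '[{"dp": [1,-1,40],"twist": [0,0,-0.002],"hand": -1},{"dp": [1,-1,80],"twist": [0,0,-0.002],"hand": -1},{"dp": [1,-1,100],"twist": [0,0,-0.002],"hand": -1},{"dp": [1,-1,106],"twist": [0,0,-0.002],"hand": -1},{"dp": [1,-1,110],"twist": [0,0,-0.002],"hand": -1}]' --force 20

```text
clock: 15.38
tool_pos: [0.559, 0.238, 0.1498]
eef_rot: [1.0, 0.005, 0.001, 0.0]
contact_force: [1.1, -0.3, -0.5]
opening: 0.106
finger_force: 20.0
```

step_arm --motion '[{"dp": [0,0,2],"twist": [0,0,0],"hand": -1},{"dp": [0,0,4],"twist": [0,0,0],"hand": -1}]'

```text
clock: 15.62
tool_pos: [0.5573, 0.2382, 0.1443]
eef_rot: [1.0, 0.005, -0.001, 0.0]
contact_force: [0.1, 0.9, -1.1]
opening: 0.107
finger_force: 20.0
```

step_arm --motion '[{"dp": [0,0,2],"twist": [0,0,0],"hand": -1},{"dp": [0,0,4],"twist": [0,0,0],"hand": -1},{"dp": [0,0,6],"twist": [0,0,0],"hand": -1}]'

```text
clock: 16.0
tool_pos: [0.5579, 0.2385, 0.139]
eef_rot: [1.0, 0.005, -0.0, 0.0]
contact_force: [0.4, -0.2, -1.2]
opening: 0.107
finger_force: 20.0
```

step_arm --motion '[{"dp": [0,0,2],"twist": [0,0,0],"hand": -1},{"dp": [0,0,4],"twist": [0,0,0],"hand": -1},{"dp": [0,0,6],"twist": [0,0,0],"hand": -1}]'

```text
clock: 16.38
tool_pos: [0.558, 0.2385, 0.1331]
eef_rot: [1.0, 0.005, 0.0, 0.0]
contact_force: [-0.5, 0.9, -1.1]
opening: 0.109
finger_force: 20.0
```

step_arm --motion '[{"dp": [0,0,8],"twist": [0,0,0],"hand": -1},{"dp": [0,0,16],"twist": [0,0,0],"hand": -1},{"dp": [0,0,24],"twist": [0,0,0],"hand": -1},{"dp": [0,0,32],"twist": [0,0,0],"hand": -1}]'

```text
clock: 16.88
tool_pos: [0.5579, 0.2384, 0.1004]
eef_rot: [1.0, 0.005, -0.0, 0.0]
contact_force: [0.5, -0.1, -0.1]
opening: 0.106
finger_force: 20.0
```

step_arm --motion '[{"dp": [0,0,4],"twist": [0,0,0],"hand": -1},{"dp": [0,0,8],"twist": [0,0,0],"hand": -1},{"dp": [0,0,10],"twist": [0,0,0],"hand": -1}]'

```text
clock: 17.25
tool_pos: [0.557, 0.239, 0.0931]
eef_rot: [1.0, 0.005, -0.001, -0.0]
contact_force: [-9.0, -2.1, 27.4]
opening: 0.109
finger_force: 20.1
```

step_arm --motion '[{"dp": [0,0,-2],"twist": [0,0,0],"hand": -1},{"dp": [0,0,-2],"twist": [0,0,0],"hand": -0.7},{"dp": [0,0,-2],"twist": [0,0,0],"hand": -0.68},{"dp": [0,0,-2],"twist": [0,0,0],"hand": -0.68},{"dp": [0,0,-12],"twist": [0,0,0],"hand": -0.68}]'

```text
clock: 17.88
tool_pos: [0.5573, 0.238, 0.1025]
eef_rot: [1.0, 0.005, -0.001, 0.001]
contact_force: [-0.7, -1.5, -0.8]
opening: 0.163
finger_force: 1.0
```

step_arm --motion '[{"dp": [0,0,-15],"twist": [0,0,0],"hand": -0.68},{"dp": [0,0,-40],"twist": [0,0,0],"hand": -0.68},{"dp": [0,0,-80],"twist": [0,0,0],"hand": -0.68},{"dp": [0,0,-130],"twist": [0,0,0],"hand": -0.68},{"dp": [0,0,-155],"twist": [0,0,0],"hand": -0.68}]'

```text
clock: 18.5
tool_pos: [0.559, 0.2405, 0.2624]
eef_rot: [1.0, 0.006, 0.003, -0.002]
contact_force: [-0.0, -0.3, -0.2]
opening: 0.162
finger_force: 0.0
```

step_arm --motion '[{"dp": [0,50,0],"twist": [0,0,0.002],"hand": -0.32},{"dp": [5,110,0],"twist": [0,0,0.002],"hand": -0.32},{"dp": [10,170,0],"twist": [0,0,0.002],"hand": -0.32},{"dp": [16,230,0],"twist": [0,0,0.002],"hand": -0.32},{"dp": [22,290,0],"twist": [0,0,0.002],"hand": -0.32}]'

```text
clock: 19.12
tool_pos: [0.5837, -0.0517, 0.2597]
eef_rot: [1.0, 0.005, 0.002, -0.001]
contact_force: [1.4, 0.6, 0.1]
opening: 0.343
finger_force: 0.0
```

step_arm --motion '[{"dp": [1,60,0],"twist": [0,0,0],"hand": -0.32},{"dp": [1,110,0],"twist": [0,0,0],"hand": -0.32},{"dp": [1,138,40],"twist": [0,0,0],"hand": -0.32},{"dp": [1,138,90],"twist": [0,0,0],"hand": -0.32},{"dp": [1,138,98],"twist": [0,0,0],"hand": -0.32}]'

```text
clock: 19.75
tool_pos: [0.5836, -0.1878, 0.1583]
eef_rot: [1.0, 0.004, -0.002, -0.001]
contact_force: [-0.1, -0.1, 0.2]
opening: 0.336
finger_force: 0.0
```

```bash
cat > bars.py <<'E'
from h import *
import sys
n=sys.argv[1]; s=snap('top','top'+n); P=cloud(s); X,Y,Z=P[...,0],P[...,1],P[...,2]; rgb=s['pixels'].astype(int)
wh=(rgb.min(-1)>70)&(rgb.max(-1)-rgb.min(-1)<30)
m=(Z>.09)&(Z<.118)&(X>.505)&(X<.64)&wh&((Y<-.1)|((Y>.085)&(Y<.258)))
k,l,st,_=cv2.connectedComponentsWithStats(m.astype(np.uint8))
for i in range(1,k):
    q=l==i
    if st[i,4]>60: print('bar',st[i,4],'x',np.percentile(X[q],[1,99]).round(4),'y',np.percentile(Y[q],[2,98]).mean().round(4),'w',np.ptp(np.percentile(Y[q],[2,98])).round(4),'z',np.percentile(Z[q],[50,95]).round(4))
print('prog',[(np.round(w(s,d['at']),3).tolist(),round(d['score'],2)) for d in r.search_frame('top','programmer')][:2])
st,p,q=pose(); print(st['clock'],p.round(4),st['opening'])
E
python3 bars.py 4; python3 - <<'E'
import cv2
a=cv2.imread('pics/top4.png')[180:310,150:450]; cv2.imwrite('pics/crop5.png',cv2.resize(a,(800,347)))
E
```

```text
bar 158 x [0.6085 0.6159] y 0.1725 w 0.1612 z [0.1048 0.1177]
bar 185 x [0.5071 0.5944] y 0.236 w 0.0103 z [0.1111 0.1146]
bar 71 x [0.5367 0.5707] y -0.1899 w 0.0083 z [0.1108 0.1142]
prog [([0.429, 0.033, 0.029], 0.58)]
19.85 [ 0.5856 -0.1879  0.1608] 0.33861317979660355
```

View pics/crop5.png

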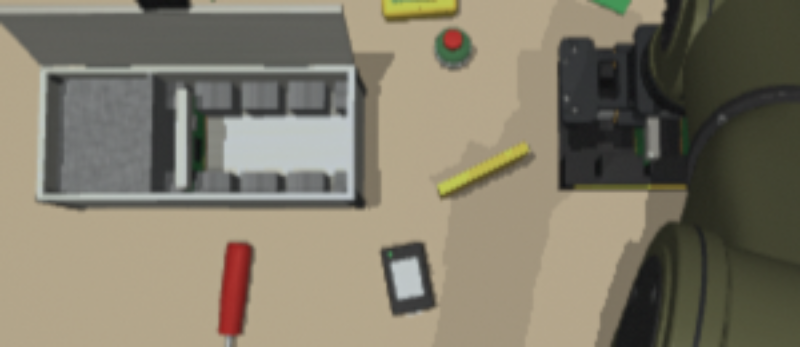

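Board 1 stands in slot 3 (crop 183,135, bar top z 0.111). Next is the second board at y = -0.190.

step_arm --motion '[{"dp": [-3,1.5,20],"twist": [0,0,0],"hand": -0.32},{"dp": [-3,1.5,40],"twist": [0,0,0],"hand": -0.32},{"dp": [-3,1.5,56],"twist": [0,0,0],"hand": -0.32},{"dp": [-3,1.5,59],"twist": [0,0,0],"hand": -0.32},{"dp": [-3,1.5,59],"twist": [0,0,0],"hand": -0.8}]'

```text
clock: 20.48
tool_pos: [0.5826, -0.1907, 0.102]
eef_rot: [1.0, 0.004, 0.001, 0.0]
contact_force: [-0.0, -0.8, 0.9]
opening: 0.251
finger_force: 0.0
```

step_arm --motion '[{"dp": [0,0,0],"twist": [0,0,0],"hand": -1},{"dp": [0,0,0],"twist": [0,0,0],"hand": -1},{"dp": [0,0,0],"twist": [0,0,0],"hand": -1}]' --force 25

```text
clock: 20.85
tool_pos: [0.5825, -0.1909, 0.102]
eef_rot: [1.0, 0.004, 0.001, 0.0]
contact_force: [0.6, -0.4, 5.4]
opening: 0.109
finger_force: 25.0
```

step_arm --motion '[{"dp": [0,0,-15],"twist": [0,0,0],"hand": -1},{"dp": [0,0,-45],"twist": [0,0,0],"hand": -1},{"dp": [0,0,-90],"twist": [0,0,0],"hand": -1},{"dp": [0,0,-135],"twist": [0,0,0],"hand": -1},{"dp": [0,0,-158],"twist": [0,0,0],"hand": -1}]'

```text
clock: 21.48
tool_pos: [0.5826, -0.1911, 0.2625]
eef_rot: [1.0, 0.004, 0.002, 0.001]
contact_force: [-0.4, 0.3, -1.2]
opening: 0.108
finger_force: 25.0
```

step_arm --motion '[{"dp": [-4,-40,0],"twist": [0,0,0],"hand": -1},{"dp": [-10,-90,0],"twist": [0,0,0],"hand": -1},{"dp": [-15,-140,0],"twist": [0,0,0],"hand": -1},{"dp": [-20,-190,0],"twist": [0,0,0],"hand": -1},{"dp": [-26,-240,0],"twist": [0,0,0],"hand": -1}]'

```text
clock: 22.1
tool_pos: [0.5535, 0.0505, 0.2598]
eef_rot: [1.0, 0.004, 0.0, 0.0]
contact_force: [0.6, -0.3, -1.4]
opening: 0.11
finger_force: 25.0
```

step_arm --motion '[{"dp": [0,-50,0],"twist": [0,0,-0.001],"hand": -1},{"dp": [0,-100,0],"twist": [0,0,-0.001],"hand": -1},{"dp": [0,-130,0],"twist": [0,0,-0.001],"hand": -1},{"dp": [0,-146,0],"twist": [0,0,-0.001],"hand": -1},{"dp": [0,-146,0],"twist": [0,0,-0.001],"hand": -1}]'

```text
clock: 22.72
tool_pos: [0.5527, 0.1954, 0.2594]
eef_rot: [1.0, 0.005, -0.0, 0.0]
contact_force: [0.5, -0.4, -1.2]
opening: 0.11
finger_force: 25.0
```

step_arm --motion '[{"dp": [0,0,0],"twist": [0,0,0],"hand": -1},{"dp": [0,0,0],"twist": [0,0,0],"hand": -1}]'

```text
clock: 22.98
tool_pos: [0.5532, 0.193, 0.2593]
eef_rot: [1.0, 0.003, -0.0, 0.001]
contact_force: [0.3, -0.4, -0.6]
opening: 0.108
finger_force: 25.0
```

```bash
python3 chk.py 5
```

```text
23.075 [0.5532 0.1937 0.2593] 0.3979310545174561 [ 0.3  0.4 -0.8]
top 49 bar x [0.5082 0.5311] y [0.1876 0.1925 0.1968] z [0.2661 0.2688 0.2722]
top green 46 x [0.5082 0.5311] y [0.188  0.1907 0.1917] z [0.1723 0.2275]
side 117 bar x [0.5068 0.5973] y [0.191  0.1977 0.2002] z [0.2449 0.2676 0.2694]
side green 653 x [0.5084 0.5871] y [0.1946 0.196  0.1974] z [0.1715 0.2325]
```

step_arm --motion '[{"dp": [3,-2.4,30],"twist": [0,0,-0.002],"hand": -1},{"dp": [3,-2.4,60],"twist": [0,0,-0.002],"hand": -1},{"dp": [3,-2.4,80],"twist": [0,0,-0.002],"hand": -1},{"dp": [3,-2.4,90],"twist": [0,0,-0.002],"hand": -1},{"dp": [3,-2.4,94],"twist": [0,0,-0.002],"hand": -1}]'

```text
clock: 23.7
tool_pos: [0.5561, 0.1972, 0.165]
eef_rot: [1.0, 0.005, -0.0, 0.0]
contact_force: [-0.0, 0.6, -0.7]
opening: 0.11
finger_force: 25.0
```

step_arm --motion '[{"dp": [0,0,2],"twist": [0,0,0],"hand": -1},{"dp": [0,0,4],"twist": [0,0,0],"hand": -1},{"dp": [0,0,6],"twist": [0,0,0],"hand": -1},{"dp": [0,0,8],"twist": [0,0,0],"hand": -1}]'

```text
clock: 24.2
tool_pos: [0.556, 0.1975, 0.1573]
eef_rot: [1.0, 0.005, 0.0, -0.0]
contact_force: [0.3, 0.7, -0.7]
opening: 0.11
finger_force: 25.0
```

step_arm --motion '[{"dp": [0,0.5,6],"twist": [0,0,0],"hand": -1},{"dp": [0,0.5,16],"twist": [0,0,0],"hand": -1},{"dp": [0,0.5,28],"twist": [0,0,0],"hand": -1},{"dp": [0,0.5,40],"twist": [0,0,0],"hand": -1},{"dp": [0,0.5,44],"twist": [0,0,0],"hand": -1}]'

```text
clock: 24.82
tool_pos: [0.5553, 0.1967, 0.1119]
eef_rot: [1.0, 0.005, -0.001, 0.0]
contact_force: [-0.2, -0.2, -1.6]
opening: 0.107
finger_force: 25.0
```

step_arm --motion '[{"dp": [0,0,3],"twist": [0,0,0],"hand": -1},{"dp": [0,0,6],"twist": [0,0,0],"hand": -1},{"dp": [0,0,8],"twist": [0,0,0],"hand": -1}]'

```text
clock: 25.2
tool_pos: [0.5561, 0.197, 0.1052]
eef_rot: [1.0, 0.005, 0.0, -0.0]
contact_force: [0.9, 0.0, -2.2]
opening: 0.113
finger_force: 25.0
```

step_arm --motion '[{"dp": [0,0,2],"twist": [0,0,0],"hand": -1},{"dp": [0,0,2],"twist": [0,0,0],"hand": -0.6},{"dp": [0,0,2],"twist": [0,0,0],"hand": -0.55},{"dp": [0,0,2],"twist": [0,0,0],"hand": -0.55},{"dp": [0,0,-8],"twist": [0,0,0],"hand": -0.55}]'

```text
clock: 25.82
tool_pos: [0.5555, 0.1967, 0.1131]
eef_rot: [1.0, 0.005, -0.001, 0.0]
contact_force: [1.2, 0.9, 0.0]
opening: 0.223
finger_force: 0.0
```

step_arm --motion '[{"dp": [0,0,-15],"twist": [0,0,0],"hand": -0.55},{"dp": [0,0,-40],"twist": [0,0,0],"hand": -0.55},{"dp": [0,0,-80],"twist": [0,0,0],"hand": -0.55},{"dp": [0,0,-120],"twist": [0,0,0],"hand": -0.55},{"dp": [0,0,-147],"twist": [0,0,0],"hand": -0.55}]'

```text
clock: 26.45
tool_pos: [0.5565, 0.1971, 0.2635]
eef_rot: [1.0, 0.005, 0.002, -0.001]
contact_force: [0.6, 0.7, -1.0]
opening: 0.221
finger_force: 0.0
```

step_arm --motion '[{"dp": [0,50,0],"twist": [0,0,0.002],"hand": -0.32},{"dp": [5,110,0],"twist": [0,0,0.002],"hand": -0.32},{"dp": [10,170,0],"twist": [0,0,0.002],"hand": -0.32},{"dp": [16,230,0],"twist": [0,0,0.002],"hand": -0.32},{"dp": [22,290,0],"twist": [0,0,0.002],"hand": -0.32}]'

```text
clock: 27.08
tool_pos: [0.5812, -0.0947, 0.2617]
eef_rot: [1.0, 0.004, 0.001, 0.0]
contact_force: [0.5, -0.6, -0.6]
opening: 0.341
finger_force: 0.0
```

step_arm --motion '[{"dp": [2,60,0],"twist": [0,0,0],"hand": -0.32},{"dp": [2,110,0],"twist": [0,0,0],"hand": -0.32},{"dp": [2,143,40],"twist": [0,0,0],"hand": -0.32},{"dp": [2,143,90],"twist": [0,0,0],"hand": -0.32},{"dp": [2,143,98],"twist": [0,0,0],"hand": -0.32}]'

```text
clock: 27.7
tool_pos: [0.5822, -0.2353, 0.1603]
eef_rot: [1.0, 0.004, -0.003, -0.001]
contact_force: [0.3, -0.7, -0.3]
opening: 0.339
finger_force: 0.0
```

```bash
python3 bars.py 6
```

```text
bar 67 x [0.62   0.6395] y -0.7355 w 0.0205 z [0.1028 0.1167]
bar 148 x [0.6083 0.6123] y 0.1712 w 0.1642 z [0.1048 0.1175]
bar 73 x [0.5792 0.616 ] y -0.7582 w 0.0249 z [0.1004 0.1115]
bar 190 x [0.5101 0.5996] y 0.1966 w 0.0108 z [0.1115 0.1142]
bar 186 x [0.5071 0.5943] y 0.2361 w 0.0098 z [0.1111 0.1149]
bar 64 x [0.5366 0.5691] y -0.2369 w 0.0102 z [0.1109 0.1142]
bar 77 x [0.537 0.571] y -0.2826 w 0.0112 z [0.1108 0.1146]
prog [([0.429, 0.034, 0.027], 0.83)]
27.8 [ 0.5845 -0.2351  0.1628] 0.3404033521089785
```

step_arm --motion '[{"dp": [-3,1.5,20],"twist": [0,0,0],"hand": -0.32},{"dp": [-3,1.5,40],"twist": [0,0,0],"hand": -0.32},{"dp": [-3,1.5,56],"twist": [0,0,0],"hand": -0.32},{"dp": [-3,1.5,60],"twist": [0,0,0],"hand": -0.32},{"dp": [-3,1.5,60],"twist": [0,0,0],"hand": -0.8}]'

```text
clock: 28.42
tool_pos: [0.5819, -0.2373, 0.1029]
eef_rot: [1.0, 0.005, 0.001, 0.0]
contact_force: [-0.3, 0.1, 0.5]
opening: 0.252
finger_force: 0.0
```

step_arm --motion '[{"dp": [0,0,0],"twist": [0,0,0],"hand": -1},{"dp": [0,0,0],"twist": [0,0,0],"hand": -1},{"dp": [0,0,0],"twist": [0,0,0],"hand": -1}]' --force 25

```text
clock: 28.8
tool_pos: [0.5819, -0.2374, 0.103]
eef_rot: [1.0, 0.004, 0.001, 0.0]
contact_force: [0.4, 0.2, 5.1]
opening: 0.108
finger_force: 25.0
```

step_arm --motion '[{"dp": [0,0,-15],"twist": [0,0,0],"hand": -1},{"dp": [0,0,-45],"twist": [0,0,0],"hand": -1},{"dp": [0,0,-90],"twist": [0,0,0],"hand": -1},{"dp": [0,0,-135],"twist": [0,0,0],"hand": -1},{"dp": [0,0,-158],"twist": [0,0,0],"hand": -1}]'

```text
clock: 29.42
tool_pos: [0.582, -0.2378, 0.2637]
eef_rot: [1.0, 0.004, 0.002, 0.001]
contact_force: [0.7, 0.3, -1.2]
opening: 0.109
finger_force: 25.0
```

step_arm --motion '[{"dp": [-4,-40,0],"twist": [0,0,0],"hand": -1},{"dp": [-10,-90,0],"twist": [0,0,0],"hand": -1},{"dp": [-15,-140,0],"twist": [0,0,0],"hand": -1},{"dp": [-20,-190,0],"twist": [0,0,0],"hand": -1},{"dp": [-24,-240,0],"twist": [0,0,0],"hand": -1}]'

```text
clock: 30.05
tool_pos: [0.5547, 0.0038, 0.2609]
eef_rot: [1.0, 0.004, 0.0, 0.0]
contact_force: [1.4, 0.2, -1.3]
opening: 0.108
finger_force: 25.0
```

step_arm --motion '[{"dp": [0,-50,0],"twist": [0,0,-0.002],"hand": -1},{"dp": [0,-100,0],"twist": [0,0,-0.002],"hand": -1},{"dp": [0,-135,0],"twist": [0,0,-0.002],"hand": -1},{"dp": [0,-151,0],"twist": [0,0,-0.002],"hand": -1},{"dp": [0,-151,0],"twist": [0,0,-0.002],"hand": -1}]'

```text
clock: 30.68
tool_pos: [0.5538, 0.1537, 0.2604]
eef_rot: [1.0, 0.006, 0.0, 0.0]
contact_force: [-0.2, -0.4, -0.3]
opening: 0.107
finger_force: 25.0
```

step_arm --motion '[{"dp": [0,0,0],"twist": [0,0,0],"hand": -1},{"dp": [0,0,0],"twist": [0,0,0],"hand": -1}]'

```text
clock: 30.92
tool_pos: [0.5541, 0.1513, 0.2603]
eef_rot: [1.0, 0.004, -0.0, 0.001]
contact_force: [0.3, 0.2, -1.2]
opening: 0.109
finger_force: 25.0
```

```bash
python3 chk.py 7
```

```text
31.025 [0.5541 0.1521 0.2603] 0.5020134472319329 [ 1.   0.3 -0.6]
top green 41 x [0.5077 0.5342] y [0.1482 0.1492 0.1497] z [0.1765 0.2233]
side 122 bar x [0.5073 0.5967] y [0.1485 0.1564 0.1585] z [0.2447 0.2666 0.2694]
side green 593 x [0.5076 0.5957] y [0.1526 0.1544 0.1559] z [0.1713 0.234 ]
```

step_arm --motion '[{"dp": [2,-0.4,30],"twist": [0,0,0],"hand": -1},{"dp": [2,-0.4,60],"twist": [0,0,0],"hand": -1},{"dp": [2,-0.4,80],"twist": [0,0,0],"hand": -1},{"dp": [2,-0.4,90],"twist": [0,0,0],"hand": -1},{"dp": [2,-0.4,94],"twist": [0,0,0],"hand": -1}]'

```text
clock: 31.65
tool_pos: [0.556, 0.1536, 0.166]
eef_rot: [1.0, 0.005, -0.0, 0.0]
contact_force: [0.5, -0.3, -2.2]
opening: 0.108
finger_force: 25.0
```

step_arm --motion '[{"dp": [0,0,2],"twist": [0,0,0],"hand": -1},{"dp": [0,0,4],"twist": [0,0,0],"hand": -1},{"dp": [0,0,6],"twist": [0,0,0],"hand": -1},{"dp": [0,0,8],"twist": [0,0,0],"hand": -1}]'

```text
clock: 32.15
tool_pos: [0.556, 0.1539, 0.1583]
eef_rot: [1.0, 0.005, 0.0, -0.0]
contact_force: [0.7, 0.4, -0.8]
opening: 0.111
finger_force: 25.0
```

step_arm --motion '[{"dp": [0,0.6,6],"twist": [0,0,0],"hand": -1},{"dp": [0,0.6,16],"twist": [0,0,0],"hand": -1},{"dp": [0,0.6,28],"twist": [0,0,0],"hand": -1},{"dp": [0,0.6,40],"twist": [0,0,0],"hand": -1},{"dp": [0,0.6,44],"twist": [0,0,0],"hand": -1}]'

```text
clock: 32.78
tool_pos: [0.5553, 0.1531, 0.1129]
eef_rot: [1.0, 0.005, -0.001, 0.0]
contact_force: [0.0, 0.2, -1.0]
opening: 0.11
finger_force: 25.0
```

step_arm --motion '[{"dp": [0,0,3],"twist": [0,0,0],"hand": -1},{"dp": [0,0,6],"twist": [0,0,0],"hand": -1},{"dp": [0,0,8],"twist": [0,0,0],"hand": -1}]'

```text
clock: 33.15
tool_pos: [0.5561, 0.1533, 0.1063]
eef_rot: [1.0, 0.005, 0.0, -0.0]
contact_force: [-0.2, -0.2, -1.2]
opening: 0.113
finger_force: 25.0
```

step_arm --motion '[{"dp": [0,0,2],"twist": [0,0,0],"hand": -1},{"dp": [0,0,2],"twist": [0,0,0],"hand": -0.6},{"dp": [0,0,2],"twist": [0,0,0],"hand": -0.55},{"dp": [0,0,2],"twist": [0,0,0],"hand": -0.55},{"dp": [0,0,-8],"twist": [0,0,0],"hand": -0.55}]'

```text
clock: 33.78
tool_pos: [0.5554, 0.1531, 0.1141]
eef_rot: [1.0, 0.005, -0.001, 0.0]
contact_force: [-0.4, -0.3, 0.1]
opening: 0.224
finger_force: 0.0
```

step_arm --motion '[{"dp": [0,0,-15],"twist": [0,0,0],"hand": -0.55},{"dp": [0,0,-40],"twist": [0,0,0],"hand": -0.55},{"dp": [0,0,-80],"twist": [0,0,0],"hand": -0.55},{"dp": [0,0,-120],"twist": [0,0,0],"hand": -0.55},{"dp": [0,0,-147],"twist": [0,0,0],"hand": -0.55}]'

```text
clock: 34.4
tool_pos: [0.5565, 0.1534, 0.2645]
eef_rot: [1.0, 0.005, 0.002, -0.001]
contact_force: [0.1, -0.2, -0.8]
opening: 0.229
finger_force: 0.0
```

step_arm --motion '[{"dp": [0,50,0],"twist": [0,0,0.002],"hand": -0.32},{"dp": [5,110,0],"twist": [0,0,0.002],"hand": -0.32},{"dp": [10,170,0],"twist": [0,0,0.002],"hand": -0.32},{"dp": [16,230,0],"twist": [0,0,0.002],"hand": -0.32},{"dp": [22,290,0],"twist": [0,0,0.002],"hand": -0.32}]'

```text
clock: 35.02
tool_pos: [0.5811, -0.1384, 0.2627]
eef_rot: [1.0, 0.004, 0.001, 0.0]
contact_force: [1.5, 0.8, 0.7]
opening: 0.34
finger_force: 0.0
```

step_arm --motion '[{"dp": [1,60,0],"twist": [0,0,0],"hand": -0.32},{"dp": [1,110,0],"twist": [0,0,0],"hand": -0.32},{"dp": [1,145,40],"twist": [0,0,0],"hand": -0.32},{"dp": [1,145,90],"twist": [0,0,0],"hand": -0.32},{"dp": [1,145,98],"twist": [0,0,0],"hand": -0.32}]'

```text
clock: 35.65
tool_pos: [0.5811, -0.2808, 0.1611]
eef_rot: [1.0, 0.004, -0.003, -0.001]
contact_force: [-0.1, 0.4, 0.4]
opening: 0.342
finger_force: 0.0
```

```bash
python3 bars.py 8
```

```text
bar 166 x [0.6095 0.6144] y 0.1726 w 0.1601 z [0.1047 0.1176]
bar 193 x [0.51   0.5995] y 0.1966 w 0.0104 z [0.1112 0.1144]
bar 193 x [0.5097 0.5977] y 0.1536 w 0.0107 z [0.1115 0.1149]
bar 192 x [0.507  0.5942] y 0.237 w 0.0101 z [0.1111 0.1148]
prog [([0.428, 0.034, 0.03], 0.68)]
35.75 [ 0.5836 -0.2807  0.1638] 0.3410417165063672
```

step_arm --motion '[{"dp": [-2,1.7,20],"twist": [0,0,0],"hand": -0.32},{"dp": [-2,1.7,40],"twist": [0,0,0],"hand": -0.32},{"dp": [-2,1.7,56],"twist": [0,0,0],"hand": -0.32},{"dp": [-2,1.7,60],"twist": [0,0,0],"hand": -0.32},{"dp": [-2,1.7,60],"twist": [0,0,0],"hand": -0.8}]'

```text
clock: 36.38
tool_pos: [0.5815, -0.2831, 0.1032]
eef_rot: [1.0, 0.004, 0.0, 0.0]
contact_force: [0.4, -0.2, -0.5]
opening: 0.247
finger_force: 0.0
```

step_arm --motion '[{"dp": [0,0,0],"twist": [0,0,0],"hand": -1},{"dp": [0,0,0],"twist": [0,0,0],"hand": -1},{"dp": [0,0,0],"twist": [0,0,0],"hand": -1}]' --force 25

```text
clock: 36.75
tool_pos: [0.5817, -0.2833, 0.1038]
eef_rot: [1.0, 0.004, 0.001, 0.0]
contact_force: [-0.5, -0.0, 2.2]
opening: 0.109
finger_force: 25.0
```

step_arm --motion '[{"dp": [0,0,-15],"twist": [0,0,0],"hand": -1},{"dp": [0,0,-45],"twist": [0,0,0],"hand": -1},{"dp": [0,0,-90],"twist": [0,0,0],"hand": -1},{"dp": [0,0,-135],"twist": [0,0,0],"hand": -1},{"dp": [0,0,-158],"twist": [0,0,0],"hand": -1}]'

```text
clock: 37.38
tool_pos: [0.5821, -0.2837, 0.265]
eef_rot: [1.0, 0.004, 0.002, 0.001]
contact_force: [0.4, -0.7, -0.6]
opening: 0.108
finger_force: 25.0
```

step_arm --motion '[{"dp": [-4,-40,0],"twist": [0,0,0],"hand": -1},{"dp": [-10,-90,0],"twist": [0,0,0],"hand": -1},{"dp": [-15,-140,0],"twist": [0,0,0],"hand": -1},{"dp": [-20,-190,0],"twist": [0,0,0],"hand": -1},{"dp": [-24,-240,0],"twist": [0,0,0],"hand": -1}]'

```text
clock: 38.0
tool_pos: [0.5548, -0.0419, 0.2621]
eef_rot: [1.0, 0.004, 0.0, 0.0]
contact_force: [1.4, -0.7, -0.9]
opening: 0.11
finger_force: 25.0
```

step_arm --motion '[{"dp": [0,-50,0],"twist": [0,0,-0.002],"hand": -1},{"dp": [0,-100,0],"twist": [0,0,-0.002],"hand": -1},{"dp": [0,-135,0],"twist": [0,0,-0.002],"hand": -1},{"dp": [0,-154,0],"twist": [0,0,-0.002],"hand": -1},{"dp": [0,-154,0],"twist": [0,0,-0.002],"hand": -1}]'

```text
clock: 38.62
tool_pos: [0.5538, 0.1114, 0.2615]
eef_rot: [1.0, 0.006, 0.0, -0.0]
contact_force: [0.1, -0.2, -1.1]
opening: 0.11
finger_force: 25.0
```

step_arm --motion '[{"dp": [0,0,0],"twist": [0,0,0],"hand": -1},{"dp": [0,0,0],"twist": [0,0,0],"hand": -1}]'

```text
clock: 38.88
tool_pos: [0.554, 0.1084, 0.2612]
eef_rot: [1.0, 0.004, -0.0, 0.001]
contact_force: [-1.2, -0.4, -0.9]
opening: 0.109
finger_force: 25.0
```

```bash
python3 chk.py 9; python3 - <<'E'
from h import *
s=dict(np.load('top1.npz')); P=cloud(s)[180:270,140:330]; X,Y,Z=P[...,0],P[...,1],P[...,2]
for x in (.512,.605):
    m=(abs(X-x)<.0015)&(Y>.07)&(Y<.125); o=np.argsort(Y[m]); print(x,[(round(a*1e4),round(b*1e3)) for a,b in zip(Y[m][o],Z[m][o])])
E
```

```text
38.975 [0.554  0.1091 0.2612] 0.4917766867526581 [ 0.1  0.3 -2. ]
side 114 bar x [0.5079 0.5973] y [0.1058 0.1132 0.116 ] z [0.2451 0.2677 0.2698]
side green 834 x [0.5091 0.5956] y [0.1096 0.1115 0.1132] z [0.1723 0.2344]
0.512 [(717, -2), (742, 0), (768, 0), (789, 40), (791, 99), (792, 68), (793, 3), (795, 122), (817, 124), (848, 117), (922, 62), (946, 64), (968, 66), (994, 66), (1014, 71), (1106, 7), (1118, 67), (1121, 42), (1121, 17), (1126, 12), (1144, 66), (1168, 67), (1188, 71), (1214, 70), (1242, 68)]
0.605 [(704, -4), (726, 3), (778, 4), (798, 106), (799, 76), (800, 105), (801, 9), (801, 42), (810, 122), (812, 119), (834, 121), (838, 117), (856, 124), (858, 121), (931, 69), (960, 65), (982, 68), (1010, 65), (1099, 3), (1123, 5), (1130, 48), (1130, 23), (1132, 46), (1132, 69), (1156, 70), (1186, 66), (1211, 66), (1234, 68)]
```

step_arm --motion '[{"dp": [2,1,30],"twist": [0,0,0],"hand": -1},{"dp": [2,1,60],"twist": [0,0,0],"hand": -1},{"dp": [2,1,80],"twist": [0,0,0],"hand": -1},{"dp": [2,1,90],"twist": [0,0,0],"hand": -1},{"dp": [2,1,94],"twist": [0,0,0],"hand": -1}]'

```text
clock: 39.6
tool_pos: [0.556, 0.1093, 0.167]
eef_rot: [1.0, 0.005, -0.0, 0.0]
contact_force: [0.2, 0.9, -1.3]
opening: 0.112
finger_force: 25.0
```

step_arm --motion '[{"dp": [0,0,1],"twist": [0,0,0],"hand": -1},{"dp": [0,0,1],"twist": [0,0,0],"hand": -1}]'

```text
clock: 39.85
tool_pos: [0.5563, 0.1097, 0.1669]
eef_rot: [1.0, 0.005, 0.001, -0.0]
contact_force: [-0.5, 0.4, -0.9]
opening: 0.106
finger_force: 25.0
```

step_arm --motion '[{"dp": [0,0.2,3],"twist": [0,0,0],"hand": -1},{"dp": [0,0.2,6],"twist": [0,0,0],"hand": -1},{"dp": [0,0.2,9],"twist": [0,0,0],"hand": -1},{"dp": [0,0.2,12],"twist": [0,0,0],"hand": -1}]'

```text
clock: 40.35
tool_pos: [0.5558, 0.1094, 0.1539]
eef_rot: [1.0, 0.005, -0.0, 0.0]
contact_force: [0.4, -0.8, -1.3]
opening: 0.112
finger_force: 25.0
```

step_arm --motion '[{"dp": [0,0,4],"twist": [0,0,0],"hand": -1},{"dp": [0,0,8],"twist": [0,0,0],"hand": -1},{"dp": [0,0,12],"twist": [0,0,0],"hand": -1},{"dp": [0,0,15],"twist": [0,0,0],"hand": -1}]'

```text
clock: 40.85
tool_pos: [0.5558, 0.1094, 0.1389]
eef_rot: [1.0, 0.005, -0.0, 0.0]
contact_force: [0.1, 0.1, -0.9]
opening: 0.114
finger_force: 25.0
```

step_arm --motion '[{"dp": [0,0,2],"twist": [0,0,0],"hand": -1},{"dp": [0,0,4],"twist": [0,0,0],"hand": -1}]'

```text
clock: 41.1
tool_pos: [0.5559, 0.1094, 0.1351]
eef_rot: [1.0, 0.005, 0.0, 0.0]
contact_force: [0.1, -0.1, -1.4]
opening: 0.108
finger_force: 25.0
```

step_arm --motion '[{"dp": [0,0,8],"twist": [0,0,0],"hand": -1},{"dp": [0,0,16],"twist": [0,0,0],"hand": -1},{"dp": [0,0,22],"twist": [0,0,0],"hand": -1},{"dp": [0,0,27],"twist": [0,0,0],"hand": -1},{"dp": [0,0,30],"twist": [0,0,0],"hand": -1}]'

```text
clock: 41.72
tool_pos: [0.5558, 0.1094, 0.1048]
eef_rot: [1.0, 0.005, -0.0, 0.0]
contact_force: [0.2, 1.0, -0.8]
opening: 0.11
finger_force: 25.0
```

step_arm --motion '[{"dp": [0,0,1],"twist": [0,0,0],"hand": -0.72},{"dp": [0,0,1],"twist": [0,0,0],"hand": -0.7},{"dp": [0,0,1],"twist": [0,0,0],"hand": -0.7},{"dp": [0,0,1],"twist": [0,0,0],"hand": -0.7},{"dp": [0,0,-8],"twist": [0,0,0],"hand": -0.7}]'

```text
clock: 42.35
tool_pos: [0.5554, 0.1093, 0.1131]
eef_rot: [1.0, 0.005, -0.001, 0.0]
contact_force: [0.0, 0.3, 1.0]
opening: 0.15
finger_force: 0.0
```

step_arm --motion '[{"dp": [0,0,-15],"twist": [0,0,0],"hand": -0.7},{"dp": [0,0,-40],"twist": [0,0,0],"hand": -0.7},{"dp": [0,0,-80],"twist": [0,0,0],"hand": -0.7},{"dp": [0,0,-120],"twist": [0,0,0],"hand": -0.7},{"dp": [0,0,-147],"twist": [0,0,0],"hand": -0.7}]'

```text
clock: 42.98
tool_pos: [0.5564, 0.1095, 0.2634]
eef_rot: [1.0, 0.005, 0.002, -0.0]
contact_force: [0.5, -0.5, -0.5]
opening: 0.151
finger_force: 0.0
```

step_arm --motion '[{"dp": [-10,50,0],"twist": [0,0,0],"hand": 0},{"dp": [-10,110,0],"twist": [0,0,0],"hand": 0.2},{"dp": [-10,170,0],"twist": [0,0,0],"hand": 0.4},{"dp": [-10,210,0],"twist": [0,0,0],"hand": 0.4}]'

```text
clock: 43.48
tool_pos: [0.5477, -0.1043, 0.2616]
eef_rot: [1.0, 0.004, 0.001, 0.001]
contact_force: [-0.1, 0.4, -0.3]
opening: 0.581
finger_force: 0.0
```

```bash
python3 bars.py 10; cat > prog.py <<'E'
from h import *
import sys
s=snap('top','topP'); P=cloud(s); X,Y,Z=P[...,0],P[...,1],P[...,2]
m=(Z>.02)&(Z<.04)&(X>.34)&(X<.5)&(Y>-.05)&(Y<.12)
k,l,st,_=cv2.connectedComponentsWithStats(m.astype(np.uint8)); q=l==1+np.argmax(st[1:,4])
c,sz,a=cv2.minAreaRect((P[q][:,:2]*1000).astype(np.float32)); bp=cv2.boxPoints((c,sz,a)); e=max([bp[1]-bp[0],bp[2]-bp[1]],key=np.linalg.norm)
print('prog',q.sum(),np.round(c,1),np.round(sz,1),'axis',(np.degrees(np.arctan2(e[1],e[0]))+90)%180-90,Z[q].mean())
E
python3 prog.py; python3 - <<'E'
import cv2
a=cv2.imread('pics/topP.png')[180:310,150:450]; cv2.imwrite('pics/crop6.png',cv2.resize(a,(800,347)))
E
```

```text
bar 186 x [0.5101 0.5994] y 0.1968 w 0.0107 z [0.1115 0.1144]
bar 186 x [0.51   0.5976] y 0.1537 w 0.0109 z [0.1115 0.1146]
bar 169 x [0.5103 0.5976] y 0.1087 w 0.0087 z [0.1114 0.1149]
bar 180 x [0.5071 0.5944] y 0.2368 w 0.0102 z [0.1115 0.1148]
prog [([0.429, 0.036, 0.028], 0.81), ([0.603, 0.24, 0.113], 0.73)]
43.575 [ 0.5474 -0.1076  0.2615] 0.6677482412461425
prog 422 [426.  34.] [67.5 42. ] axis 11.832191 0.028771069697374353
```

View pics/crop6.png

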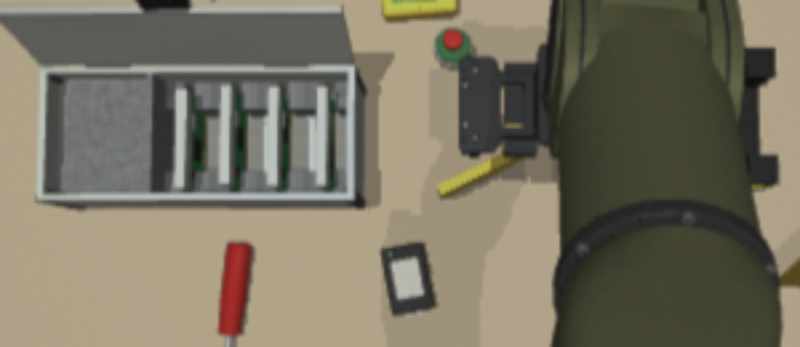

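All four boards stand in the four slots (crop columns 183, 228, 273, 323). The programmer is unmoved at (0.426, 0.034), turned about 11.4°. Picking it up now.

step_arm --motion '[{"dp": [-35,-42,0],"twist": [0,0,-0.07],"hand": 0.6},{"dp": [-70,-84,0],"twist": [0,0,-0.14],"hand": 0.6},{"dp": [-105,-126,0],"twist": [0,0,-0.19],"hand": 0.6},{"dp": [-119,-141,30],"twist": [0,0,-0.19],"hand": 0.6},{"dp": [-119,-141,80],"twist": [0,0,-0.19],"hand": 0.6}]'

```text
clock: 44.25
tool_pos: [0.428, 0.0426, 0.1814]
eef_rot: [0.995, 0.103, 0.003, -0.001]
contact_force: [1.3, -0.8, -1.2]
opening: 0.8
finger_force: 0.0
```

step_arm --motion '[{"dp": [0,0,50],"twist": [0,0,0],"hand": 0.6},{"dp": [0,0,80],"twist": [0,0,0],"hand": 0.6},{"dp": [0,0,80],"twist": [0,0,0],"hand": 0.6}]'

```text
clock: 44.62
tool_pos: [0.4267, 0.0404, 0.0993]
eef_rot: [0.995, 0.102, -0.002, -0.0]
contact_force: [0.7, -0.2, 1.3]
opening: 0.802
finger_force: 0.0
```

```bash
python3 - <<'E'
from h import *
s,p,q=pose(); print(s['clock'],p.round(4),np.degrees(q.as_euler('zyx')).round(2),q.as_matrix()[:,0].round(4),s['opening'])
E
```

```text
44.625 [0.4267 0.0404 0.0993] [ -11.66   -0.19 -179.99] [ 0.9794  0.2021 -0.0032] 0.8019836592778411
```

step_arm --motion '[{"dp": [-1.3,6.3,10],"twist": [0,0,0],"hand": 0.6},{"dp": [-1.3,6.3,35],"twist": [0,0,0],"hand": 0.6},{"dp": [-1.3,6.3,60],"twist": [0,0,0],"hand": 0.6},{"dp": [-1.3,6.3,71],"twist": [0,0,0],"hand": 0.6},{"dp": [-1.3,6.3,71],"twist": [0,0,0],"hand": 0.1}]'

```text
clock: 45.25
tool_pos: [0.4418, 0.0329, 0.0395]
eef_rot: [0.995, 0.103, -0.01, -0.0]
contact_force: [0.7, -1.0, -0.3]
opening: 0.708
finger_force: 0.0
```

step_arm --motion '[{"dp": [0,0,0],"twist": [0,0,0],"hand": -0.3},{"dp": [0,0,0],"twist": [0,0,0],"hand": -0.3},{"dp": [0,0,0],"twist": [0,0,0],"hand": -0.3},{"dp": [0,0,0],"twist": [0,0,0],"hand": -0.3}]' --force 20

```text
clock: 45.75
tool_pos: [0.4409, 0.0332, 0.0397]
eef_rot: [0.995, 0.1, -0.011, -0.0]
contact_force: [-0.2, 0.1, 7.0]
opening: 0.473
finger_force: 20.0
```

The arm stopped 15 mm outward and 11 mm high, at its inner reach limit, but the box is gripped at its true 42 mm width. I'll firm the grip and lift carefully.

step_arm --motion '[{"dp": [0,0,0],"twist": [0,0,0],"hand": -0.5},{"dp": [0,0,0],"twist": [0,0,0],"hand": -0.5}]' --force 35

```text
clock: 46.0
tool_pos: [0.4409, 0.0332, 0.0397]
eef_rot: [0.995, 0.1, -0.011, -0.0]
contact_force: [-0.3, 0.4, 6.8]
opening: 0.475
finger_force: 35.0
```

```bash
python3 - <<'E'
from h import *
s,p,q=pose(); print(s['clock'],p.round(4),q.as_matrix().round(3),np.round(s['q'],3),s['opening'],np.round(s['contact_force'],1))
E
```

```text
46.0 [0.4409 0.0332 0.0397] [[ 0.98   0.199 -0.021]
 [ 0.199 -0.98  -0.001]
 [-0.021 -0.003 -1.   ]] [-0.146  0.918 -0.052  2.226  1.106  0.043 -2.654] 0.4745829714274712 [-0.3  0.4  6.8]
```

step_arm --motion '[{"dp": [0,0,-10],"twist": [0,0,0],"hand": -0.5},{"dp": [0,0,-25],"twist": [0,0,0],"hand": -0.5},{"dp": [0,0,-50],"twist": [0,0,0],"hand": -0.5},{"dp": [0,0,-80],"twist": [0,0,0],"hand": -0.5},{"dp": [0,0,-80],"twist": [0,0,0],"hand": -0.5}]'

```text
clock: 46.62
tool_pos: [0.4431, 0.0331, 0.1203]
eef_rot: [0.995, 0.099, -0.01, -0.001]
contact_force: [0.5, -0.5, -1.6]
opening: 0.472
finger_force: 35.0
```

```bash
python3 - <<'E'
from h import *
s,p,q=pose(); print(s['clock'],p.round(4),q.as_matrix().round(3),np.round(s['q'],3),s['opening'],np.round(s['contact_force'],1))
E
```

```text
46.625 [0.4431 0.0331 0.1203] [[ 0.98   0.198 -0.02 ]
 [ 0.198 -0.98  -0.   ]
 [-0.02  -0.004 -1.   ]] [ 0.102  0.768 -0.449  2.189  0.888  0.394 -2.458] 0.4721811974467378 [ 0.5 -0.5 -1.6]
```

step_arm --motion '[{"dp": [0,0,-40],"twist": [0,0,0],"hand": -0.5},{"dp": [0,0,-80],"twist": [0,0,0],"hand": -0.5},{"dp": [0,0,-120],"twist": [0,0,0],"hand": -0.5},{"dp": [0,0,-120],"twist": [0,0,0],"hand": -0.5}]'

```text
clock: 47.12
tool_pos: [0.4463, 0.0336, 0.2399]
eef_rot: [0.995, 0.1, -0.009, -0.0]
contact_force: [-0.8, 0.2, -1.7]
opening: 0.473
finger_force: 35.0
```

step_arm --motion '[{"dp": [25,-37,0],"twist": [0,0,0.03],"hand": -0.5},{"dp": [60,-87,0],"twist": [0,0,0.08],"hand": -0.5},{"dp": [95,-137,0],"twist": [0,0,0.13],"hand": -0.5},{"dp": [130,-187,0],"twist": [0,0,0.18],"hand": -0.5},{"dp": [160,-232,0],"twist": [0,0,0.192],"hand": -0.5}]'

```text
clock: 47.75
tool_pos: [0.5554, 0.2941, 0.2328]
eef_rot: [1.0, 0.004, -0.012, 0.002]
contact_force: [1.5, -0.6, -1.1]
opening: 0.472
finger_force: 35.0
```

step_arm --motion '[{"dp": [0,0,0],"twist": [0,0,0],"hand": -0.5},{"dp": [0,0,0],"twist": [0,0,0],"hand": -0.5}]'

```text
clock: 48.0
tool_pos: [0.5545, 0.2913, 0.2333]
eef_rot: [1.0, 0.005, -0.013, 0.003]
contact_force: [0.3, -0.7, -0.7]
opening: 0.466
finger_force: 35.0
```

```bash
python3 - <<'E'
from h import *
s=snap('side','side11'); t=snap('top','top11')
a=s['pixels'][...,::-1]; b=t['pixels'][...,::-1]
cv2.imwrite('pics/crop7.png',np.hstack([cv2.resize(b[170:290,140:300],(400,300)),cv2.resize(a[120:420,270:550],(400,300))]))
C=cloud(s); s,p,q=pose(); print(s['clock'],p.round(4),q.as_matrix().round(3),s['opening'],np.round(s['contact_force'],1))
E
```

```text
48.1 [0.5551 0.2904 0.2345] [[ 1.     0.008 -0.024]
 [ 0.008 -1.    -0.005]
 [-0.024  0.005 -1.   ]] 0.47362260142173296 [ 1.  -0.8 -1.7]
```

View pics/crop7.png

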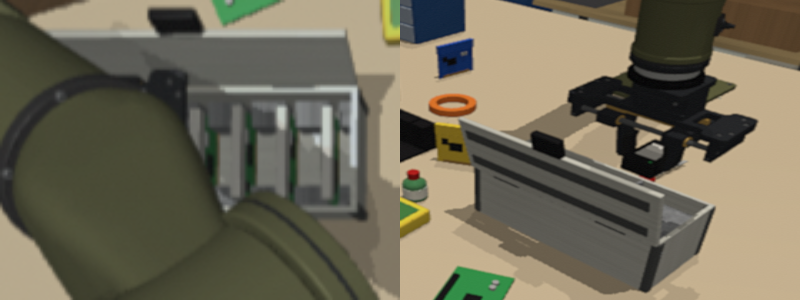

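The programmer is held between the fingers above the tray (side crop 650,160). Lowering it.

step_arm --motion '[{"dp": [7,-20,0],"twist": [0,0,0],"hand": -0.5},{"dp": [7,-20,30],"twist": [0,0,0],"hand": -0.5},{"dp": [7,-20,60],"twist": [0,0,0],"hand": -0.5},{"dp": [7,-20,85],"twist": [0,0,0],"hand": -0.5},{"dp": [7,-20,98],"twist": [0,0,0],"hand": -0.5}]'

```text
clock: 48.72
tool_pos: [0.5597, 0.3103, 0.1363]
eef_rot: [1.0, 0.004, -0.012, 0.002]
contact_force: [-0.2, -0.1, -1.1]
opening: 0.471
finger_force: 35.0
```

step_arm --motion '[{"dp": [0,0,3],"twist": [0,0,0],"hand": -0.5},{"dp": [0,0,6],"twist": [0,0,0],"hand": -0.5}]'

```text
clock: 48.98
tool_pos: [0.5604, 0.3128, 0.1326]
eef_rot: [1.0, 0.004, -0.011, 0.0]
contact_force: [0.8, 0.2, -0.2]
opening: 0.472
finger_force: 35.0
```

step_arm --motion '[{"dp": [0,1,2],"twist": [0,0,0],"hand": -0.5},{"dp": [0,1,4],"twist": [0,0,0],"hand": -0.5},{"dp": [0,1,6],"twist": [0,0,0],"hand": -0.5}]'

```text
clock: 49.35
tool_pos: [0.5598, 0.3117, 0.1259]
eef_rot: [1.0, 0.005, -0.011, 0.001]
contact_force: [0.0, -0.5, -1.3]
opening: 0.473
finger_force: 35.0
```

step_arm --motion '[{"dp": [0,0,1],"twist": [0,0,0],"hand": -0.5},{"dp": [0,0,2],"twist": [0,0,0],"hand": -0.5}]'

```text
clock: 49.6
tool_pos: [0.5597, 0.3117, 0.1248]
eef_rot: [1.0, 0.005, -0.011, 0.001]
contact_force: [-2.8, -3.2, 11.3]
opening: 0.469
finger_force: 35.0
```

step_arm --motion '[{"dp": [0,0,0],"twist": [0,0,0],"hand": 0.05},{"dp": [0,0,0],"twist": [0,0,0],"hand": 0.08},{"dp": [0,0,0],"twist": [0,0,0],"hand": 0.08},{"dp": [0,0,-10],"twist": [0,0,0],"hand": 0.08},{"dp": [0,0,-40],"twist": [0,0,0],"hand": 0.08}]'

```text
clock: 50.22
tool_pos: [0.5598, 0.3111, 0.1633]
eef_rot: [1.0, 0.005, -0.013, 0.002]
contact_force: [-0.2, -0.8, -0.6]
opening: 0.54
finger_force: 0.0
```

step_arm --motion '[{"dp": [0,0,-60],"twist": [0,0.022,0],"hand": 0.08},{"dp": [0,0,-120],"twist": [0,0.022,0],"hand": 0.4},{"dp": [0,0,-170],"twist": [0,0.022,0],"hand": 1},{"dp": [-30,0,-170],"twist": [0,0.022,0],"hand": 1},{"dp": [-90,30,-170],"twist": [0,0.022,0],"hand": 1}]'

```text
clock: 50.85
tool_pos: [0.4787, 0.2851, 0.3368]
eef_rot: [1.0, 0.005, 0.001, -0.002]
contact_force: [-0.8, 0.5, -0.2]
opening: 0.97
finger_force: 0.0
```

step_arm --motion '[{"dp": [0,60,0],"twist": [0,0,0],"hand": 1},{"dp": [0,120,0],"twist": [0,0,0],"hand": 1},{"dp": [0,180,0],"twist": [0,0,0],"hand": 1},{"dp": [0,240,0],"twist": [0,0,0],"hand": 1},{"dp": [0,300,0],"twist": [0,0,0],"hand": 1}]'

```text
clock: 51.48
tool_pos: [0.4816, -0.0186, 0.3369]
eef_rot: [1.0, 0.005, 0.0, 0.001]
contact_force: [1.5, -0.8, 0.9]
opening: 1.003
finger_force: 0.0
```

```bash
python3 bars.py 12; python3 - <<'E'
from h import *
s=dict(snap('top','top13')); P=cloud(s)[180:300,140:330]; X,Y,Z=P[...,0],P[...,1],P[...,2]
def rng(m,n): print(n,m.sum(),'x',np.percentile(X[m],[2,98]).round(4),'y',np.percentile(Y[m],[2,98]).round(4),'z',np.percentile(Z[m],[2,50,98]).round(4))
rng((Z>.102)&(Z<.13)&(X>.51)&(X<.605)&(Y>.268)&(Y<.355),'prog')
k=(Z>.225)&(X>.6)&(X<.7)&(Y>.1)&(Y<.35); rgb=s['pixels'][180:300,140:330].astype(int)
rng(k&(rgb.max(-1)<60),'tab'); 
m=(X>.6)&(Z>.14)&(Y>.1)&(Y<.19)&(Z<.24); c=np.polyfit(Z[m],X[m],1); print('lid',c,np.pi/2+np.arctan(c[0]))
st,p,q=pose(); print(p.round(4),q.as_matrix().round(3).tolist())
cv2.imwrite('pics/crop8.png',cv2.resize(s['pixels'][...,::-1][180:310,140:340],(800,520)))
E
```

```text
bar 189 x [0.5103 0.5993] y 0.1968 w 0.0107 z [0.1114 0.1149]
bar 187 x [0.5098 0.5969] y 0.1534 w 0.0108 z [0.1116 0.1152]
bar 106 x [0.5107 0.5978] y 0.1096 w 0.0096 z [0.1115 0.1155]
bar 184 x [0.5069 0.5946] y 0.2368 w 0.0101 z [0.1116 0.1149]
prog [([0.544, 0.308, 0.115], 0.87)]
51.575 [ 0.4811 -0.0251  0.3359] 0.9968237901878699
prog 504 x [0.5135 0.5765] y [0.2901 0.3311] z [0.1045 0.1138 0.118 ]
tab 61 x [0.6383 0.643 ] y [0.2023 0.2376] z [0.2473 0.2564 0.2643]
lid [0.20261041 0.59057683] 1.7707006317272869
[ 0.4814 -0.0208  0.3363] [[1.0, 0.001, -0.001], [0.001, -1.0, -0.003], [-0.001, 0.003, -1.0]]
```

View pics/crop8.png

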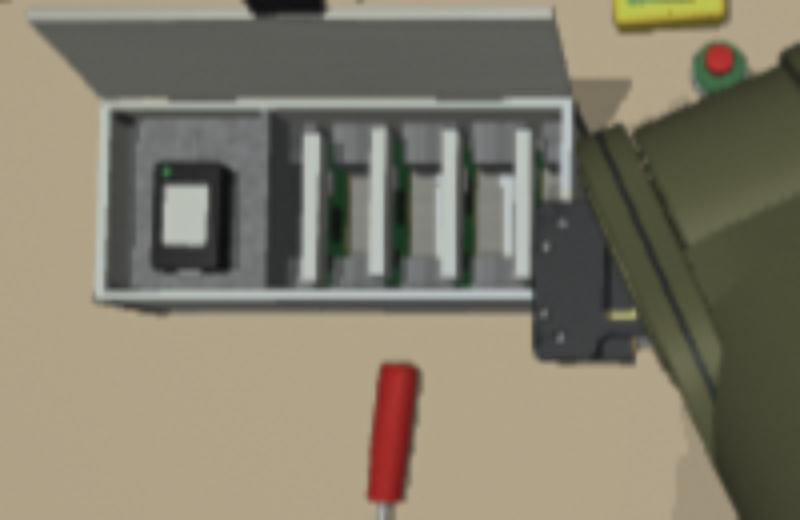

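The programmer lies flat in the tray (crop 190,215; z 0.114) and the boards stand in their slots. Now grasping the tab to close the lid.

step_arm --motion '[{"dp": [33,-48,0],"twist": [0,0,0],"hand": 1},{"dp": [66,-96,0],"twist": [0,0,0],"hand": 1},{"dp": [99,-144,0],"twist": [0,0,0],"hand": 1},{"dp": [132,-192,0],"twist": [0,0,0],"hand": 1},{"dp": [164,-241,0],"twist": [0,0,0],"hand": 1}]'

```text
clock: 52.25
tool_pos: [0.6436, 0.2294, 0.3363]
eef_rot: [1.0, 0.006, -0.0, -0.0]
contact_force: [1.4, 0.0, 0.6]
opening: 0.998
finger_force: 0.0
```

step_arm --motion '[{"dp": [0,0,0],"twist": [0,0,0],"hand": 1},{"dp": [0,0,0],"twist": [0,0,0],"hand": 1}]'

```text
clock: 52.5
tool_pos: [0.6426, 0.2267, 0.3357]
eef_rot: [1.0, 0.006, -0.001, 0.001]
contact_force: [0.6, -1.5, 0.2]
opening: 0.999
finger_force: 0.0
```

step_arm --motion '[{"dp": [3,6,15],"twist": [0,0,0],"hand": 1},{"dp": [3,6,40],"twist": [0,0,0],"hand": 1},{"dp": [3,6,65],"twist": [0,0,0],"hand": 1},{"dp": [3,6,72],"twist": [0,0,0],"hand": 1},{"dp": [3,6,72],"twist": [0,0,0],"hand": 0.3}]'

```text
clock: 53.12
tool_pos: [0.6464, 0.2185, 0.2635]
eef_rot: [1.0, 0.004, -0.001, 0.001]
contact_force: [-0.0, 0.1, -0.2]
opening: 0.911
finger_force: 0.0
```

step_arm --motion '[{"dp": [0,0,0],"twist": [0,0,0],"hand": -0.5},{"dp": [0,0,0],"twist": [0,0,0],"hand": -0.5},{"dp": [0,0,0],"twist": [0,0,0],"hand": -0.5},{"dp": [0,0,0],"twist": [0,0,0],"hand": -0.5}]' --force 20

```text
clock: 53.62
tool_pos: [0.6463, 0.2218, 0.264]
eef_rot: [1.0, 0.005, -0.0, -0.001]
contact_force: [-0.1, 7.9, -1.2]
opening: 0.458
finger_force: 3.8
```

step_arm --motion '[{"dp": [0,1,0],"twist": [0,0,0],"hand": -0.5},{"dp": [0,1,0],"twist": [0,0,0],"hand": -0.5}]'

```text
clock: 53.88
tool_pos: [0.646, 0.2219, 0.264]
eef_rot: [1.0, 0.006, -0.0, -0.002]
contact_force: [0.3, 5.6, -0.8]
opening: 0.454
finger_force: 20.0
```

step_arm --motion '[{"dp": [-14.2,0,-2.5],"twist": [0,0,0],"hand": -0.5},{"dp": [-28.6,0,-3.5],"twist": [0,0,0],"hand": -0.5},{"dp": [-43,0,-3.1],"twist": [0,0,0],"hand": -0.5},{"dp": [-57.3,0,-1.2],"twist": [0,0,0],"hand": -0.5},{"dp": [-71.3,0,2],"twist": [0,0,0],"hand": -0.5}]'

```text
clock: 54.5
tool_pos: [0.5759, 0.2212, 0.2623]
eef_rot: [1.0, 0.006, 0.002, -0.002]
contact_force: [4.6, 6.9, -6.8]
opening: 0.449
finger_force: 20.0
```

step_arm --motion '[{"dp": [-13.6,0,4.7],"twist": [0,0,0],"hand": -0.5},{"dp": [-26.7,0,10.7],"twist": [0,0,0],"hand": -0.5},{"dp": [-39.2,0,17.9],"twist": [0,0,0],"hand": -0.5},{"dp": [-50.8,0,26.4],"twist": [0,0,0],"hand": -0.5},{"dp": [-61.6,0,36],"twist": [0,0,0],"hand": -0.5}]'

```text
clock: 55.12
tool_pos: [0.5152, 0.2206, 0.2268]
eef_rot: [1.0, 0.005, 0.002, -0.003]
contact_force: [4.8, 5.8, -3.6]
opening: 0.45
finger_force: 20.0
```

step_arm --motion '[{"dp": [-9.7,0,10.6],"twist": [0,0,0],"hand": -0.5},{"dp": [-18.4,0,22.2],"twist": [0,0,0],"hand": -0.5},{"dp": [-25.8,0,34.5],"twist": [0,0,0],"hand": -0.5},{"dp": [-31.9,0,47.5],"twist": [0,0,0],"hand": -0.5},{"dp": [-36.8,0,61.1],"twist": [0,0,0],"hand": -0.5}]'

```text
clock: 55.75
tool_pos: [0.4791, 0.2203, 0.1655]
eef_rot: [1.0, 0.005, 0.003, -0.003]
contact_force: [4.7, 5.6, -0.4]
opening: 0.449
finger_force: 20.0
```

step_arm --motion '[{"dp": [-2,0,7],"twist": [0,0,0],"hand": -0.5},{"dp": [-3.5,0,14],"twist": [0,0,0],"hand": -0.5},{"dp": [-4.5,0,21],"twist": [0,0,0],"hand": -0.5},{"dp": [-5.5,0,28],"twist": [0,0,0],"hand": -0.5},{"dp": [-6,0,33],"twist": [0,0,0],"hand": -0.5}]'

```text
clock: 56.38
tool_pos: [0.4738, 0.2202, 0.1343]
eef_rot: [1.0, 0.005, 0.004, -0.002]
contact_force: [-1.1, 0.6, 31.2]
opening: 0.451
finger_force: 20.0
```

step_arm --motion '[{"dp": [0,0,-3],"twist": [0,0,0],"hand": -0.2},{"dp": [0,0,-3],"twist": [0,0,0],"hand": 0.6},{"dp": [0,0,-3],"twist": [0,0,0],"hand": 1},{"dp": [0,0,-3],"twist": [0,0,0],"hand": 1},{"dp": [0,0,-40],"twist": [0,0,0],"hand": 1}]'

```text
clock: 57.0
tool_pos: [0.469, 0.2156, 0.17]
eef_rot: [1.0, 0.005, -0.003, 0.002]
contact_force: [0.7, -0.5, 0.1]
opening: 0.882
finger_force: 0.0
```

step_arm --motion '[{"dp": [0,0,-60],"twist": [0,0,0],"hand": 1},{"dp": [0,0,-120],"twist": [0,0,0],"hand": 1},{"dp": [-10,60,-120],"twist": [0,0,0],"hand": 1},{"dp": [-10,120,-120],"twist": [0,0,0],"hand": 1},{"dp": [-10,180,-120],"twist": [0,0,0],"hand": 1}]'

```text
clock: 57.62
tool_pos: [0.4619, 0.0349, 0.292]
eef_rot: [1.0, 0.005, -0.001, 0.001]
contact_force: [0.6, -0.9, 0.2]
opening: 0.997
finger_force: 0.0
```

step_arm --motion '[{"dp": [0,60,0],"twist": [0,0,0],"hand": 1},{"dp": [0,120,0],"twist": [0,0,0],"hand": 1},{"dp": [0,180,0],"twist": [0,0,0],"hand": 1},{"dp": [0,180,0],"twist": [0,0,0],"hand": 1}]'

```text
clock: 58.12
tool_pos: [0.4626, -0.1491, 0.2913]
eef_rot: [1.0, -0.001, -0.002, 0.002]
contact_force: [-0.1, 0.8, -0.3]
opening: 1.001
finger_force: 0.0
```

```bash
python3 - <<'E'
from h import *
s=snap('top','top14'); P=cloud(s); X,Y,Z=P[...,0],P[...,1],P[...,2]
m=(X>.51)&(X<.60)&(Y>.1)&(Y<.34); c=np.polyfit(X[m],Z[m],1); print('lid z',np.median(Z[m]),'slope',c)
m=(X>.463)&(X<.488)&(Y>.205)&(Y<.235)&(Z>.1); print('tab z',np.median(Z[m]),m.sum())
print(pose()[:2])
cv2.imwrite('pics/top14b.png',s['pixels'][...,::-1])
E
```

```text
lid z 0.12969457220632052 slope [0.00137375 0.12894247]
tab z 0.132405840302537 129
({'clock': 58.175, 'q': array([ 0.56739879,  0.50484869, -0.5493663 ,  1.92285615,  0.35749361,
        0.81329938, -1.74358993]), 'qd': array([-0.06024965, -0.01114294, -0.056807  ,  0.01494129, -0.01222643,
       -0.00808912, -0.00644099]), 'joint_torque': array([ 2.31283128e+00, -3.94641352e+01, -2.66303211e+00, -1.37930006e+01,
        2.35032476e-01,  3.18126648e-02,  8.00102460e-02]), 'tool_pos': array([ 0.4631337 , -0.14550941,  0.29159254]), 'eef_rot': array([ 9.99997385e-01,  1.78134614e-03, -1.19967787e-03,  7.85250034e-04]), 'contact_force': array([-0.06046747,  0.09746792,  0.6277599 ]), 'moment': array([ 0.05665539, -0.02335016,  0.03910211]), 'finger_force': 0.0, 'opening': 0.9978270490571873}, array([ 0.4631337 , -0.14550941,  0.29159254]))
```

View pics/top14b.png

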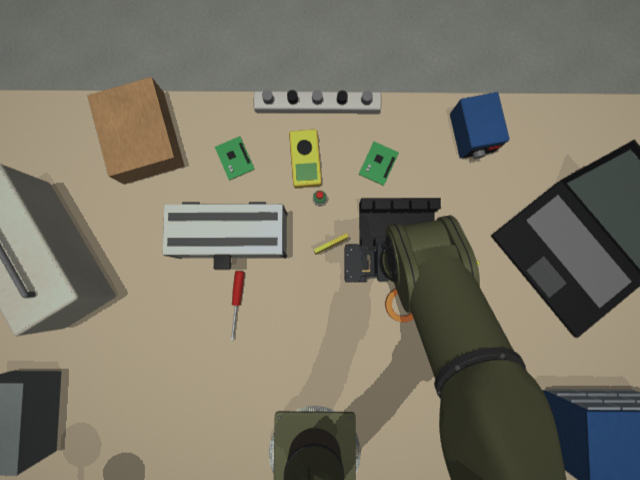

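The lid is fully shut and flat (z 0.1297, same as at the start; case at 225,230). The rack is empty, the bystanders are unmoved and the gripper is clear, so I'm handing in.

```bash
python3 -c "
from plant import r
print(r.finish_job())"
```

```text
the job is handed in; nothing more can be done
None
```

The job is handed in after about 58 s of robot time: all four green boards stand in the case's four slots, the programmer lies flat in the tray, and the lid is closed flat; `finish_job()` returned no verdict. The first board caught a foam edge on its first lowering (about 45 N at the wrist) and went in on the second try.

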